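# Load the turned blanks into the bail carrier and hold it up level

## Robot

A 7-joint arm with a two-finger parallel gripper is mounted at the origin on a cart in front of the work surface, level with it; the furniture and walls round the work are solid. World frame = base frame: x ahead of the robot, y to its left, z up, the work surface at z = 0. Lengths are in m, angles in rad, forces in N, time in s.
With the tool pointing down it reaches from about 0.425 to 0.825 m from the base axis. Payload 3.6 kg.
Tool frame: the origin (TCP) lies between the finger pads; the fingertips stand 25 mm ahead of it and the grasp point (between the pads) lies 6 mm ahead of it (tip_reach is the distance from the TCP to the fingertips, in m); z points along the fingers, x is the direction in which the jaws open and shut, and the axes are right-handed (so a half turn about z gives the same grasp; the last joint's range is limited). The gripper opens to 93 mm and grips with 3 to 60 N. Pads are 15 mm wide; open, the fingers measure 128 mm over their backs; the gripper's body (75 mm by 188 mm) begins 65 mm behind the grasp point.
Start: joints at [-1.369, 0.615, -0.013, 1.423, 0.008, 1.103, -0.04], TCP at [0.147, 0.633, 0.244] pointing down, gripper open.
Joint ranges: [-3.12, 3.12], [-0.3, 2.06], [-1.34, 1.32], [0.26, 2.42], [-1.36, 4.5], [0.01, 1.98], [-2.84, 2.84]. Speed limits (rad/s): [2.79, 2.79, 3.14, 3.14, 3.14, 3.14, 3.14].

## Interface

Orientations are given as a rotation vector (axis times angle).
In Python, from bench import read_state, get_image, hand_in, tip_reach gives the robot as it stands.
- The arm moves only by the tool move_arm, never from a script. Its argument "plan" is a list of rows, each an object with "translation": the shift along the tool's x, y, z in m, a list of three; "twist": the turn about the tool's z in rad; "gripper": the gripper's target within -1 to 1 (fully open at 1, half-way at 0, shut at -1). In form: [{"translation": [dx, dy, dz], "twist": twist, "gripper": gripper}, ...]. A call has 1 to 5 rows; each row is the pose to reach, as a shift and turn from the pose commanded when the call began, along the tool's axes at that moment; what a row does not reach only later rows make up. A row lasts 1/12 s, in which the tool goes at most 41.7 mm and 7.16 degrees, less where a joint would pass 70% of its speed; a pose out of reach is approached as far as the arm can. A call with a gripper value outside its range is refused whole. The fingers move at their own pace and stop on an object; the grip force is fixed at half the most. Time passes only in rows, so rows that repeat a pose let the fingers close. It gives the time, the measured TCP pose, the force and the opening at its end, in the units of the state.
- read_state(): the state, without advancing time (a new reading comes with each control period).
- get_image(name): name is "scene" or "top" or "wrist"; returns a dict with "pixels" (420x560x3 uint8, red, green, blue), "fx", "fy", "cx", "cy" (pixels), "k1" (the pictures are not rectified: a ray, as slopes to the right and down, at radius r is drawn at 1 + k1 r^2 times it, then the intrinsics apply), "xyz" and "orientation" of the camera in the world; the wrist camera has in their place "T_tool_cam" (4x4, takes a point from camera to tool coordinates, whose origin is the TCP and whose axes are the tool frame's). Camera axes: x right, y down, z forward; pixel columns grow to the right and rows downward; lengths in m; the calibration is good to about 2 mm. A picture is of the moment at which its call begins: read the wrist's pose just before it. There is no depth.
- hand_in(): hands the job in, once; it reports no verdict.
The state is a dict: "t": time; "joint_positions": joint angles; "qd": joint speeds; "effort": joint torques, N m; "eef_pos": TCP position; "tool_rot": TCP orientation; "wrist_force": force on the tool from outside, world axes, zero at the start; "moment": the same for the moment, N m; "width": opening from 0.0 (shut) to 1.0 (fully open).
Only numpy, scipy, OpenCV 4.12 (cv2) and the standard library are available. Lean on these libraries where they do the work, as an engineer would, in place of code of your own. Each camera call takes 0.05 s, during which the arm holds its last target.

## Task

The two turned blanks in the lathe's catch tray are finished: stand each one upright, as it is, in its own nest of the wooden carrier, while the carrier's wire bail is still folded down; the pale offcut stays in the tray. Then swing the bail up, lift the loaded carrier by the turned grip of its bail about 10 cm clear of the bench, and finish while holding it there, still and level, with both blanks fully down in their nests. Do not tip the carrier on the way and leave the other things on the bench where they are.

Things in the scene. Friction and masses are not known exactly. Their poses are not given: they have to be found in the camera images.
- carrier: Wooden blank carrier, loose, about 0.4 kg empty: a pale board 110 (x) x 240 (y) x 24 mm with two round nests bored from above, and a plywood cheek (10 mm thick, its outer face 130 mm from the centre) standing at each y end, 95 mm high at its rounded top (40 mm wide there). Origin: centre of its underside; x across it, y along it, z up. The folded bail lies on its -x side.
- nest_left (a point): Centre of the floor of the nest on the carrier's +y side: round, 68 mm wide, 18 mm deep, 52 mm from the carrier's centre, floor 6 mm above its underside. z as the carrier.
- nest_right (a point): Centre of the floor of the like nest on the carrier's -y side. Either blank may go into either nest.
- bail_hinge (a point): Middle of the bail's hinge axis (the axis runs along the carrier's y through both cheeks), 75 mm above the carrier's underside.
- bail (a joint): Angle of the bail, a U of 6 mm steel wire outside the cheeks (268 mm overall), rad: 0 = folded down, level, on the carrier's -x side; 1.57 = upright over the middle of the carrier; stop at 1.9. Turns easily and falls back to 0 if let go before upright; past upright it falls on to the 1.9 stop and stays there.
- bail_grip: Dark turned wooden grip on the middle of the bail's cross wire: a cylinder 22 mm thick and 100 mm long along the carrier's y, turning freely on the wire. Origin: its centre, 105 mm from the hinge axis (folded: 75 mm above the bench, 50 mm out from the board's edge; upright: 180 mm above the carrier's underside). Its y axis is the grip's length; it turns about it.
- blank_1: Turned blank of pale wood, loose, standing upright in the catch tray, stepped: foot 62 mm across and 54 mm high, upper part 49 mm across at the step and 46 mm near the top; 85 mm high in all, about 0.16 kg. Origin: centre of its underside, z up.
- blank_2: The second turned blank, the same as blank_1.
- offcut: Small pale rectangular offcut 42 x 58 x 26 mm lying in the catch tray (scrap, stays there). Origin: centre of its underside.
- catch_tray: Shallow grey sheet-steel catch tray, fixed on the bench in front of the lathe, 260 (x) x 170 (y) mm, its floor 13 mm and its rim 31 mm above the bench. Origin: centre of its underside.
- bench: The workbench; its top is at z = 0. (Its origin lies on the floor, under the bench.)
- glue_bottle: Cream glue bottle, 52 mm across, 159 mm high, standing at the far right of the bench (leave alone). Origin: centre of its underside.
- dome_rest: Dark domed iron tool rest on a wooden shoe, 76 x 89 x 67 mm, at the back of the bench (leave alone). Origin: centre of its underside.

How it is judged:
By the outcome, as a careful person would: the job done as asked, in the order asked, and still so for the second after the job is handed in, while the arm keeps its last pose, push and grip.
It also fails if it takes over 72 s, if anything falls off the work surface, if the arm or the gripper's body presses on something with over 40 N, if the wrist force passes 120 N, or if a joint passes its speed limit or range.

## Working session

There is one attempt and no reset: what is moved stays moved. The work goes in short steps, Python scripts to look and compute and a tool call to move; the robot and the scene stay as the last step left them, time stands still between calls to the robot, and variables do not carry over. Pictures are saved under pics/ and viewed, and the job is handed in when it is done.

Besides the shell and the picture viewer there is one more tool, called as a command line: name --argument value ..., lists and objects as JSON in quotes. move_arm: Moves the arm, as the interface text tells. Its arguments: {"type":"object","properties":{"plan":{"type":"array","items":{"type":"object","properties":{"translation":{"type":"array","items":{"type":"number"}},"twist":{"type":"number"},"gripper":{"type":"number"}}}}},"required":["plan"]}

```bash
ls; mkdir -p pics
cat > h.py <<'E'
import numpy as np, cv2
from scipy.spatial.transform import Rotation as R
from bench import read_state, get_image, hand_in, tip_reach
def cam(name):
    s=read_state(); im=get_image(name)
    if 'T_tool_cam' in im:
        T=np.eye(4);T[:3,:3]=R.from_rotvec(s['tool_rot']).as_matrix();T[:3,3]=s['eef_pos']
        M=T@np.array(im['T_tool_cam']);im['M']=M
    else:
        M=np.eye(4);o=np.array(im['orientation'])
        M[:3,:3]=R.from_rotvec(o).as_matrix() if o.size==3 else o;M[:3,3]=im['xyz'];im['M']=M
    return im
def und(im,u,v):
    x=(u-im['cx'])/im['fx'];y=(v-im['cy'])/im['fy'];rd=np.hypot(x,y);r=rd
    for _ in range(30): r=rd/(1+im['k1']*r*r)
    f=1/(1+im['k1']*r*r);return x*f,y*f
def ray(im,u,v):
    x,y=und(im,u,v);d=im['M'][:3,:3]@np.array([x,y,1.]);return im['M'][:3,3],d
def onz(im,u,v,z):
    o,d=ray(im,u,v);return o+d*(z-o[2])/d[2]
def proj(im,p):
    c=im['M'][:3,:3].T@(np.array(p)-im['M'][:3,3]);x,y=c[0]/c[2],c[1]/c[2];f=1+im['k1']*(x*x+y*y)
    return np.array([im['cx']+im['fx']*x*f,im['cy']+im['fy']*y*f])
def save(im,n,scale=1):
    p=cv2.cvtColor(im['pixels'],cv2.COLOR_RGB2BGR);cv2.imwrite('pics/'+n,cv2.resize(p,None,fx=scale,fy=scale))
E
python3 - <<'E'
from h import *
s=read_state();print(s);print(tip_reach)
for n in ['scene','top','wrist']:
    im=cam(n);save(im,n+'0.png',1.4);print(n,{k:v for k,v in im.items() if k not in('pixels',)})
E
```

```text
pics
{'t': 0.0, 'joint_positions': array([-1.36847558,  0.61589425, -0.01263854,  1.42489594,  0.00811579,
        1.10338074, -0.0403931 ]), 'qd': array([-2.12097547e-03, -6.94830501e-04, -2.49246941e-03,  6.63905744e-04,
        1.42617054e-03, -2.36790163e-04,  9.69462271e-05]), 'effort': array([-2.88405490e-04, -4.58931398e+01,  2.08834768e-01, -1.65743780e+01,
       -6.11434411e-02,  2.04167917e-02,  2.33646560e-04]), 'eef_pos': array([0.14725717, 0.63235508, 0.24249821]), 'tool_rot': array([ 2.45916895,  1.95244154, -0.00307178]), 'wrist_force': array([-0.46021958, -0.38776807,  0.12510708]), 'moment': array([-0.03587589, -0.01967067, -0.02546603]), 'width': 1.0007825386974758}
0.025
scene {'fx': 488.0331010335686, 'fy': 488.0331010335686, 'cx': 271.6595331571522, 'cy': 214.93396652464136, 'k1': -0.11784652160722849, 'xyz': array([ 0.04548837, -1.11755317,  0.66881933]), 'orientation': array([-2.19418752,  0.52117763, -0.26561638]), 'M': array([[ 0.89089354, -0.27517342,  0.36137001,  0.04548837],
       [-0.45409538, -0.55762775,  0.69487313, -1.11755317],
       [ 0.01029933
[... 647 characters left out ...]
54.868727524639, 'cx': 277.890215576198, 'cy': 213.8040180129284, 'k1': 0.012099491570142961, 'T_tool_cam': array([[ 9.99999871e-01, -4.66720584e-04, -2.02075609e-04,
         2.17594989e-04],
       [ 5.05553683e-04,  9.55544255e-01,  2.94847286e-01,
        -8.27414127e-02],
       [ 5.54808893e-05, -2.94847350e-01,  9.55544367e-01,
        -1.42462692e-01],
       [ 0.00000000e+00,  0.00000000e+00,  0.00000000e+00,
         1.00000000e+00]]), 'M': array([[ 0.22721686,  0.93069207,  0.28667887,  0.06679178],
       [ 0.97384127, -0.21642773, -0.06922585,  0.65171373],
       [-0.00238269,  0.294909  , -0.95552237,  0.3850665 ],
       [ 0.        ,  0.        ,  0.        ,  1.        ]])}
```

View pics/scene0.png

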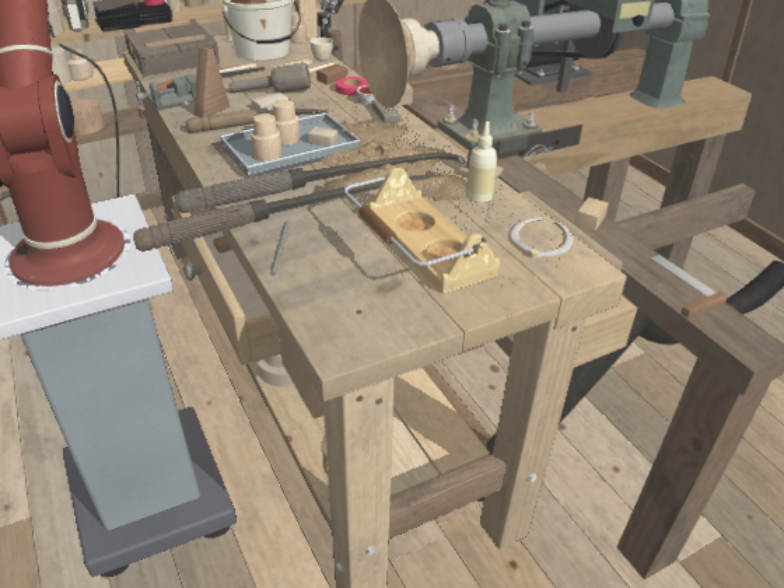

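View pics/top0.png

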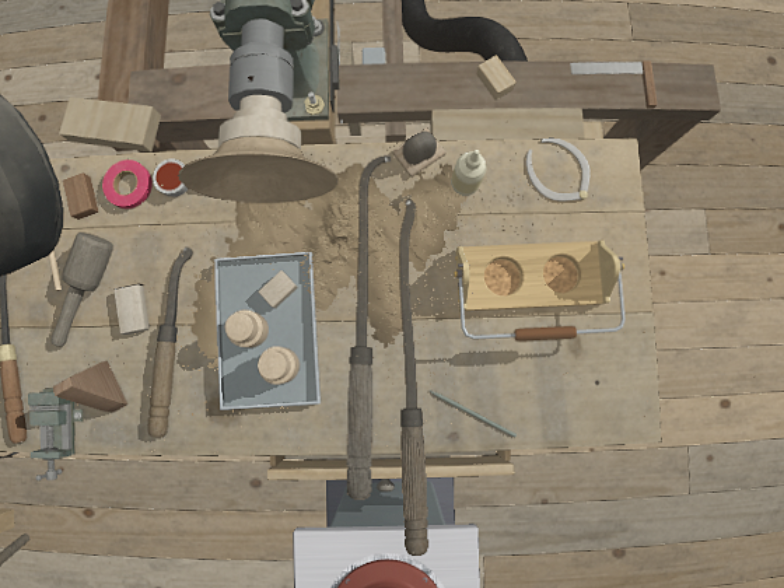

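View pics/wrist0.png

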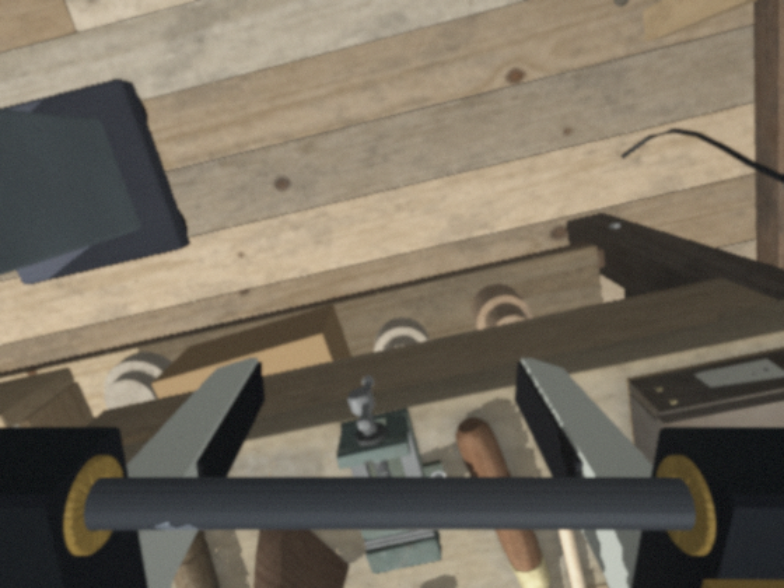

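The scene view shows the tray with two stepped blanks, and the carrier with its bail folded toward the robot. In the top view the blanks' tops are near (243,327) and (276,363), and the grip near (545,334), in 1.4x pixels. Next I'll zoom in to measure.

Run:
```python
from h import *
im=cam('top');p=cv2.cvtColor(im['pixels'],cv2.COLOR_RGB2BGR)
np.save('top.npy',p)
cv2.imwrite('pics/topA.png',cv2.resize(p[175:300,145:235],None,fx=6,fy=4.8*1.0 and 6,interpolation=cv2.INTER_CUBIC)[:600*2:1][:600])
cv2.imwrite('pics/topB.png',cv2.resize(p[160:260,320:455],None,fx=5.8,fy=5.8,interpolation=cv2.INTER_CUBIC))
im=cam('scene');p=cv2.cvtColor(im['pixels'],cv2.COLOR_RGB2BGR)
cv2.imwrite('pics/scA.png',cv2.resize(p[65:125,150:265],None,fx=6.8,fy=6.8,interpolation=cv2.INTER_CUBIC))
cv2.imwrite('pics/scB.png',cv2.resize(p[115:210,235:365],None,fx=6,fy=6,interpolation=cv2.INTER_CUBIC))
```

```text
(no output)
```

View pics/topA.png

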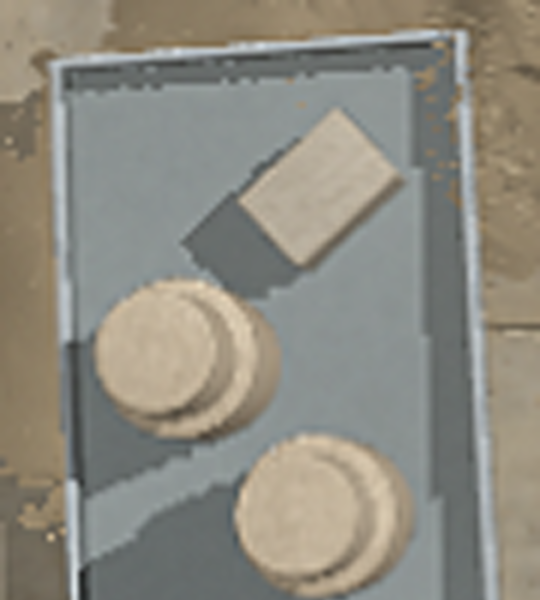

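View pics/topB.png

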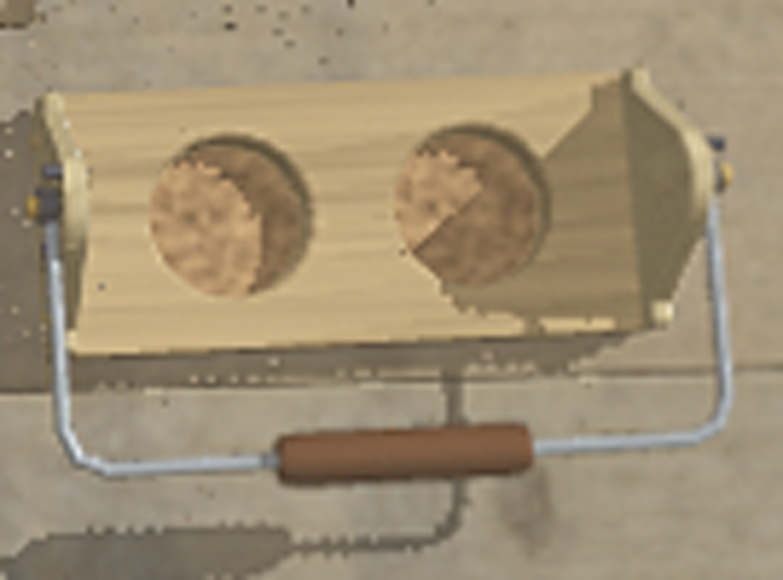

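View pics/scA.png

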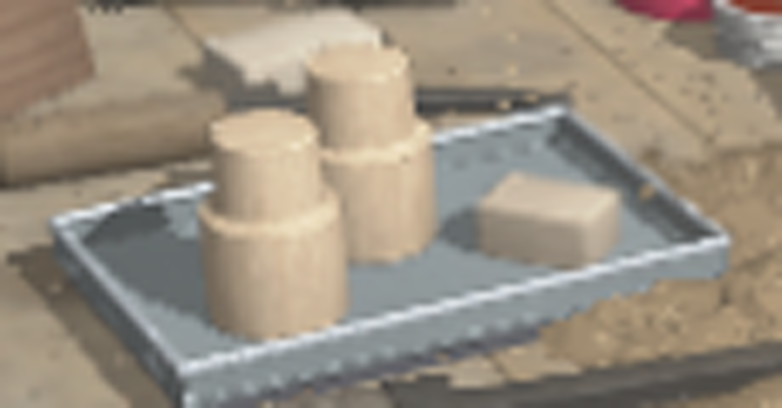

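View pics/scB.png

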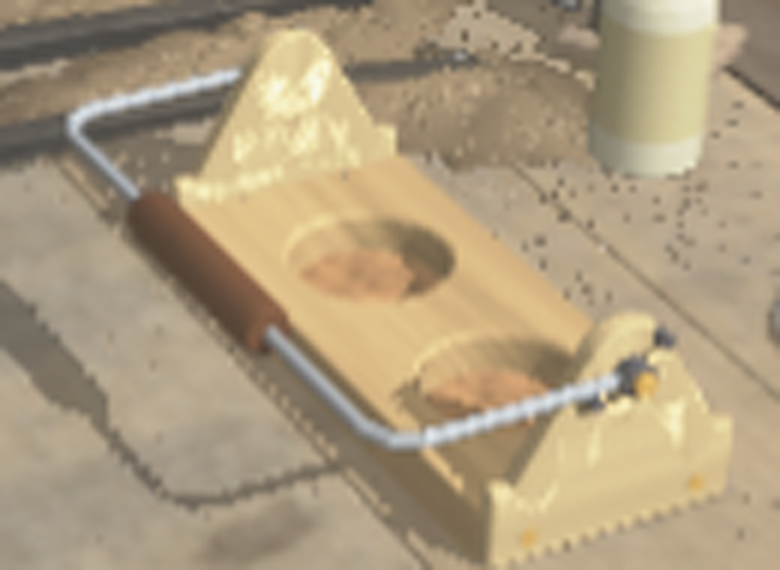

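In topA the blank tops are centred near (156,349) and (298,512). In topB the nest rims are near (232,215) and (472,205), and the grip near (405,454). Converting these to world positions and cross-checking with the scene view.

Run:
```python
from h import *
im=cam('top');sc=cam('scene')
def f(u,v,s,ox,oy): return (u+.5)/s-.5+ox,(v+.5)/s-.5+oy
def show(n,q,z,so,s):
    P=onz(im,*q,z);pp=proj(sc,P);print(n,P.round(4),'scene crop px',(pp[0]-so[0])*s,(pp[1]-so[1])*s);return P
A=(150,65);B=(235,115)
b1=show('b1',f(156,349,6,145,175),.098,A,6.8)
b2=show('b2',f(298,512,6,145,175),.098,A,6.8)
nl=show('nl',f(232,215,5.8,320,160),.024,B,6)
nr=show('nr',f(472,205,5.8,320,160),.024,B,6)
g=show('grip',f(405,454,5.8,320,160),.080,B,6)
print(np.linalg.norm(b1-b2),np.linalg.norm(nl-nr),(nl-nr)[:2]);d=(nl-nr)/np.linalg.norm(nl-nr)
yaw=np.arctan2(-d[0],d[1]);print('yaw',yaw)
c=(nl+nr)/2;print('grip expected',c[:2]-.105*np.array([np.cos(yaw),np.sin(yaw)]))
# measured extents
for e in [((277,455),(533,455))]:
    for q in e: print(onz(im,*f(*q,5.8,320,160),.075))
# mask fits
hsv=cv2.cvtColor(cv2.cvtColor(im['pixels'],cv2.COLOR_RGB2BGR),cv2.COLOR_BGR2HSV)
for P,z,r in((b1,.098,.023),(b2,.098,.023)):
    pass
```

```text
b1 [0.4986 0.2228 0.098 ] scene crop px 350.77978799564625 58.98947218009869
b2 [0.437  0.1692 0.098 ] scene crop px 258.3198298689817 127.94041792788796
nl [ 0.5803 -0.2176  0.024 ] scene crop px 366.5537537561836 254.40977678016202
nr [ 0.5821 -0.3198  0.024 ] scene crop px 497.7271079023585 376.9603634527173
grip [ 0.4759 -0.2707  0.08  ] scene crop px 201.08432702608116 258.503033481791
0.08163417517215793 0.10226063966232647 [-0.00179387  0.1022449 ]
yaw 0.01754307809223246
grip expected [ 0.47626065 -0.27051727]
[ 0.47722442 -0.22104037  0.075     ]
[ 0.47416017 -0.32348882  0.075     ]
```

```bash
cat >> h.py <<'E'
def goto(x,y,z,yaw_deg):
    s=read_state();M=R.from_rotvec(s['tool_rot']).as_matrix()
    d=M.T@(np.array([x,y,z])-s['eef_pos']);yaw=np.arctan2(M[1,0],M[0,0])
    tw=-(np.radians(yaw_deg)-yaw);tw=(tw+np.pi)%(2*np.pi)-np.pi
    print('t',round(s['t'],2),'pos',s['eef_pos'].round(4),'yaw',np.degrees(yaw).round(2),'tilt',M[:,2].round(4),'w',round(s['width'],3),'F',s['wrist_force'].round(1))
    print('MOVE',d.round(4),'twist',round(tw,4),'rows',max(np.linalg.norm(d)/.0417,abs(tw)/.125))
E
python3 -c "
from h import *
goto(.46,.19,.30,-30)"
```

```text
t 0.35 pos [0.1473 0.6329 0.2433] yaw 76.89 tilt [-2.e-04 -6.e-04 -1.e+00] w 1.004 F [-0.4 -0.4  0.1]
MOVE [-0.3605  0.4049 -0.0564] twist 1.8657 rows 14.925321781492002
```

move_arm --plan '[{"translation": [-0.36,0.405,-0.056],"twist": 1.866,"gripper": 1},{"translation": [-0.36,0.405,-0.056],"twist": 1.866,"gripper": 1},{"translation": [-0.36,0.405,-0.056],"twist": 1.866,"gripper": 1},{"translation": [-0.36,0.405,-0.056],"twist": 1.866,"gripper": 1},{"translation": [-0.36,0.405,-0.056],"twist": 1.866,"gripper": 1}]'

```text
t: 0.77
eef_pos: [0.2679, 0.4621, 0.2654]
tool_rot: [-2.945, -1.094, -0.0]
wrist_force: [1.2, -0.2, -0.1]
width: 0.995
```

```bash
python3 -c "
from h import *
goto(.46,.19,.30,-30);print(read_state()['qd'].round(2))"
```

```text
t 0.77 pos [0.2679 0.4621 0.2654] yaw 40.75 tilt [ 1.e-04  5.e-04 -1.e+00] w 0.995 F [ 1.2 -0.2 -0.1]
MOVE [-0.0321  0.3316 -0.0347] twist 1.2347 rows 9.877942855784184
[ 0.46 -0.38  0.48  0.52 -0.17 -0.13 -0.49]
```

move_arm --plan '[{"translation": [-0.032,0.332,-0.035],"twist": 1.235,"gripper": 1},{"translation": [-0.032,0.332,-0.035],"twist": 1.235,"gripper": 1},{"translation": [-0.032,0.332,-0.035],"twist": 1.235,"gripper": 1},{"translation": [-0.032,0.332,-0.035],"twist": 1.235,"gripper": 1},{"translation": [-0.032,0.332,-0.035],"twist": 1.235,"gripper": 1}]'

```text
t: 1.18
eef_pos: [0.3883, 0.2936, 0.2874]
tool_rot: [-3.138, -0.135, -0.001]
wrist_force: [0.5, -0.3, 0.2]
width: 0.999
```

```bash
python3 -c "
from h import *
goto(.46,.19,.30,-30)"
```

```text
t 1.18 pos [0.3883 0.2936 0.2874] yaw 4.94 tilt [ 4.e-04  9.e-04 -1.e+00] w 0.999 F [ 0.5 -0.3  0.2]
MOVE [ 0.0625  0.1094 -0.0127] twist 0.6099 rows 4.878929150815118
```

move_arm --plan '[{"translation": [0.062,0.109,-0.013],"twist": 0.61,"gripper": 1},{"translation": [0.062,0.109,-0.013],"twist": 0.61,"gripper": 1},{"translation": [0.062,0.109,-0.013],"twist": 0.61,"gripper": 1},{"translation": [0.062,0.109,-0.013],"twist": 0.61,"gripper": 1},{"translation": [0.062,0.109,-0.013],"twist": 0.61,"gripper": 1}]'

```text
t: 1.6
eef_pos: [0.4613, 0.1889, 0.3006]
tool_rot: [-3.031, 0.825, -0.003]
wrist_force: [-0.2, 1.1, 0.3]
width: 1.0
```

move_arm --plan '[{"translation": [0,0,0],"twist": 0,"gripper": 1},{"translation": [0,0,0],"twist": 0,"gripper": 1},{"translation": [0,0,0],"twist": 0,"gripper": 1},{"translation": [0,0,0],"twist": 0,"gripper": 1}]'

```text
t: 1.93
eef_pos: [0.459, 0.1931, 0.2998]
tool_rot: [-3.038, 0.8, 0.001]
wrist_force: [-1.0, -0.1, 0.5]
width: 1.0
```

```bash
python3 -c "
from h import *
goto(.46,.19,.30,-30)
im=cam('wrist');save(im,'w1.png',1.4)
import pickle;pickle.dump(im,open('w1.pkl','wb'))
for p in [(.4986,.2228,.098),(.437,.1692,.098)]:print(proj(im,p)*1.4)"
```

```text
t 1.93 pos [0.459  0.1931 0.2998] yaw -29.49 tilt [-3.e-04  2.e-04 -1.e+00] w 1.0 F [-1.  -0.1  0.5]
MOVE [ 0.0024  0.0022 -0.0002] twist 0.0088 rows 0.07917648989286924
[418.8099202  202.82134963]
[379.6838357  309.65538073]
```

View pics/w1.png

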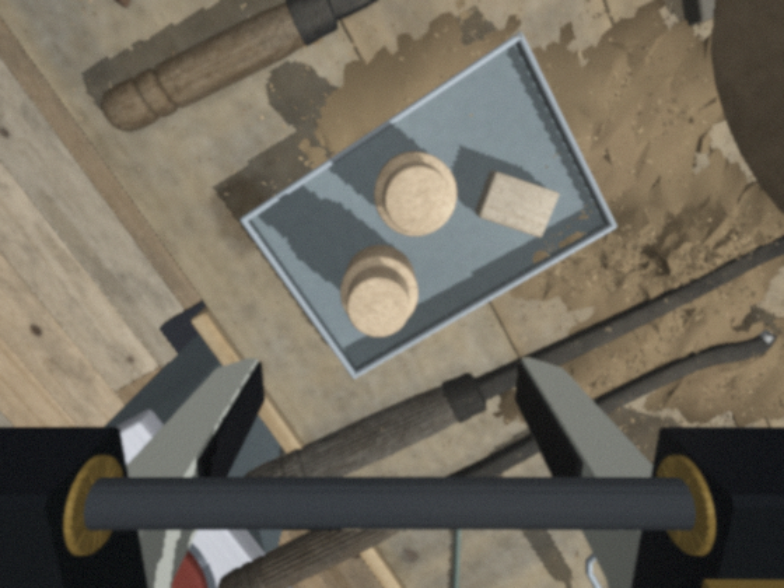

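```bash
python3 -c "
from h import *
import pickle;im=pickle.load(open('w1.pkl','rb'))
p=cv2.cvtColor(im['pixels'],cv2.COLOR_RGB2BGR)
cv2.imwrite('pics/w1z.png',cv2.resize(p[95:250,230:340],None,fx=3.8,fy=3.8,interpolation=cv2.INTER_CUBIC))
"
```

```text
(no output)
```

View pics/w1z.png

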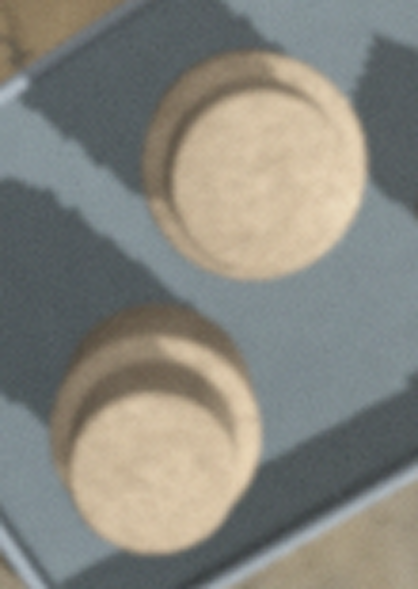

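```bash
python3 -c "
from h import *
import pickle;im=pickle.load(open('w1.pkl','rb'))
for u,v,z in [(264,182,.098),(255,167,.067),(153,472,.098),(155,412,.067)]: print(onz(im,(u+.5)/3.8-.5+230,(v+.5)/3.8-.5+95,z).round(4))
goto(.436,.170,.16,-30)
"
```

```text
[0.4996 0.2248 0.098 ]
[0.4994 0.2259 0.067 ]
[0.4371 0.172  0.098 ]
[0.441  0.1791 0.067 ]
t 1.98 pos [0.459  0.1931 0.2998] yaw -29.53 tilt [-3.e-04  2.e-04 -1.e+00] w 0.999 F [-0.9  0.2  0.2]
MOVE [-0.0086  0.0314  0.1398] twist 0.0083 rows 3.4415675746454344
```

move_arm --plan '[{"translation": [-0.008,0.031,0.05],"twist": 0.008,"gripper": 1},{"translation": [-0.008,0.031,0.09],"twist": 0.008,"gripper": 1},{"translation": [-0.008,0.031,0.13],"twist": 0.008,"gripper": 1},{"translation": [-0.008,0.031,0.15],"twist": 0.008,"gripper": 1},{"translation": [-0.008,0.031,0.15],"twist": 0.008,"gripper": 1}]'

```text
t: 2.4
eef_pos: [0.4327, 0.1686, 0.1451]
tool_rot: [3.027, -0.813, -0.016]
wrist_force: [-0.2, 0.8, 0.5]
width: 1.001
```

```bash
python3 -c "
from h import *
goto(.437,.171,.098,-30)"
```

```text
t 2.4 pos [0.4327 0.1686 0.1451] yaw -30.06 tilt [-0.0116 -0.0048 -0.9999] w 1.001 F [-0.2  0.8  0.5]
MOVE [ 0.0029 -0.0047  0.047 ] twist -0.001 rows 1.1345911587461857
```

move_arm --plan '[{"translation": [0.002,-0.002,0.03],"twist": 0,"gripper": 1},{"translation": [0.003,-0.002,0.047],"twist": 0,"gripper": 1},{"translation": [0.003,-0.002,0.047],"twist": 0,"gripper": 1},{"translation": [0.003,-0.002,0.047],"twist": 0,"gripper": 1}]'

```text
t: 2.73
eef_pos: [0.4414, 0.1701, 0.1038]
tool_rot: [-3.033, 0.816, -0.001]
wrist_force: [0.1, -1.1, 1.1]
width: 0.999
```

```bash
python3 -c "
from h import *
goto(.437,.171,.098,-30)"
```

```text
t 2.73 pos [0.4414 0.1701 0.1038] yaw -30.1 tilt [ 7.e-04  4.e-04 -1.e+00] w 0.999 F [ 0.1 -1.1  1.1]
MOVE [-0.0043  0.0014  0.0058] twist -0.0018 rows 0.1757081897834867
```

move_arm --plan '[{"translation": [-0.004,0.001,0.005],"twist": 0,"gripper": 1},{"translation": [-0.004,0.001,0.005],"twist": 0,"gripper": 1},{"translation": [-0.004,0.001,0.005],"twist": 0,"gripper": 1}]'

```text
t: 2.98
eef_pos: [0.4368, 0.1714, 0.0988]
tool_rot: [-3.033, 0.815, -0.001]
wrist_force: [-0.8, 0.2, -0.6]
width: 1.003
```

```bash
python3 -c "
from h import *
goto(.437,.171,.098,-30)
im=cam('wrist');save(im,'w2.png',1.4)"
```

```text
t 2.98 pos [0.4368 0.1714 0.0988] yaw -30.09 tilt [ 0.0013  0.0011 -1.    ] w 1.003 F [-0.8  0.2 -0.6]
MOVE [0.0004 0.0002 0.0008] twist -0.0016 rows 0.02276557521407507
```

View pics/w2.png

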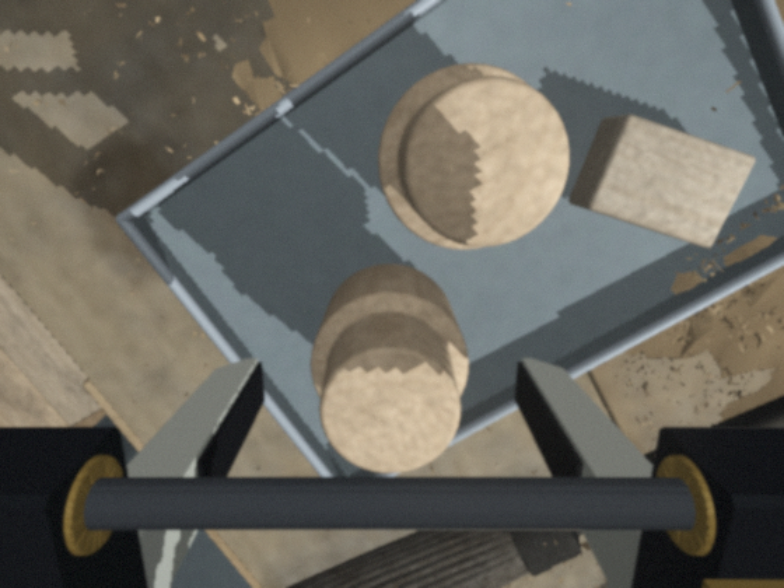

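The blank's top is at (391,403), centred between the pads at 262 and 518. The fore-aft offset still needs checking.

```bash
python3 -c "
from h import *
im=cam('wrist')
for u,v in [(391,402),(391,330),(391,472)]: print(onz(im,u/1.4,v/1.4,.098))
for u,v in [(475,163)]: print(onz(im,u/1.4,v/1.4,.098))
"
```

```text
[0.43930963 0.17444902 0.098     ]
[0.4517121  0.19587039 0.098     ]
[0.42609135 0.15161921 0.098     ]
[0.49673878 0.22702596 0.098     ]
```

move_arm --plan '[{"translation": [0,-0.003,0],"twist": 0,"gripper": 1},{"translation": [0,-0.003,0],"twist": 0,"gripper": -1},{"translation": [0,-0.003,0],"twist": 0,"gripper": -1},{"translation": [0,-0.003,0],"twist": 0,"gripper": -1},{"translation": [0,-0.003,0],"twist": 0,"gripper": -1}]'

```text
t: 3.5
eef_pos: [0.4381, 0.1734, 0.0978]
tool_rot: [3.033, -0.817, -0.0]
wrist_force: [0.4, -1.1, 0.3]
width: 0.762
```

move_arm --plan '[{"translation": [0,0,0],"twist": 0,"gripper": -1},{"translation": [0,0,0],"twist": 0,"gripper": -1},{"translation": [0,0,0],"twist": 0,"gripper": -1}]'

```text
t: 3.75
eef_pos: [0.4381, 0.1734, 0.0978]
tool_rot: [3.033, -0.817, -0.0]
wrist_force: [0.4, 0.2, 0.0]
width: 0.544
```

```bash
python3 -c "
from h import *
goto(.437,.171,.098,-30)"
```

```text
t 3.75 pos [0.4381 0.1734 0.0978] yaw -30.14 tilt [-2.e-04 -1.e-04 -1.e+00] w 0.544 F [0.4 0.2 0. ]
MOVE [ 0.0002  0.0026 -0.0002] twist -0.0025 rows 0.06382504968429224
```

move_arm --plan '[{"translation": [0,0,0],"twist": 0,"gripper": -1},{"translation": [0,0,0],"twist": 0,"gripper": -1},{"translation": [0,0,0],"twist": 0,"gripper": -1}]'

```text
t: 4.0
eef_pos: [0.438, 0.1735, 0.0978]
tool_rot: [3.033, -0.817, -0.001]
wrist_force: [-0.2, 0.3, -0.2]
width: 0.5
```

move_arm --plan '[{"translation": [0,0,-0.02],"twist": 0,"gripper": -1},{"translation": [0,0,-0.05],"twist": 0,"gripper": -1},{"translation": [0,0,-0.08],"twist": 0,"gripper": -1},{"translation": [0,0,-0.1],"twist": 0,"gripper": -1},{"translation": [0,0,-0.1],"twist": 0,"gripper": -1}]'

```text
t: 4.42
eef_pos: [0.4406, 0.1739, 0.2013]
tool_rot: [-3.028, 0.816, -0.01]
wrist_force: [0.7, 0.4, -1.7]
width: 0.495
```

```bash
python3 -c "
from h import *
goto(.58,-.2176,.20,1)"
```

```text
t 4.42 pos [0.4406 0.1739 0.2013] yaw -30.15 tilt [ 0.0074  0.0033 -1.    ] w 0.495 F [ 0.7  0.4 -1.7]
MOVE [0.3172 0.2685 0.001 ] twist -0.5436 rows 9.966306568789605
```

move_arm --plan '[{"translation": [0.3,0.22,-0.025],"twist": -0.544,"gripper": -1},{"translation": [0.3,0.22,-0.025],"twist": -0.544,"gripper": -1},{"translation": [0.3,0.22,-0.025],"twist": -0.544,"gripper": -1},{"translation": [0.3,0.22,-0.025],"twist": -0.544,"gripper": -1},{"translation": [0.3,0.22,-0.025],"twist": -0.544,"gripper": -1}]'

```text
t: 4.83
eef_pos: [0.5205, -0.0174, 0.2105]
tool_rot: [-3.141, -0.037, 0.004]
wrist_force: [-0.2, 1.2, -1.9]
width: 0.495
```

```bash
python3 -c "
from h import *
goto(.58,-.13,.225,1)"
```

```text
t 4.83 pos [ 0.5205 -0.0174  0.2105] yaw 1.35 tilt [-2.5e-03  5.0e-04 -1.0e+00] w 0.495 F [-0.2  1.2 -1.9]
MOVE [ 0.0568  0.114  -0.0147] twist 0.0061 rows 3.073464337777144
```

move_arm --plan '[{"translation": [0.028,0.057,-0.01],"twist": 0.006,"gripper": -1},{"translation": [0.05,0.1,-0.015],"twist": 0.006,"gripper": -1},{"translation": [0.057,0.114,-0.015],"twist": 0.006,"gripper": -1},{"translation": [0.057,0.114,-0.015],"twist": 0.006,"gripper": -1},{"translation": [0.057,0.114,-0.015],"twist": 0.006,"gripper": -1}]'

```text
t: 5.25
eef_pos: [0.5795, -0.1329, 0.2252]
tool_rot: [3.14, 0.009, -0.003]
wrist_force: [-0.1, 0.5, -1.5]
width: 0.501
```

move_arm --plan '[{"translation": [0,0,0],"twist": 0,"gripper": -1},{"translation": [0,0,0],"twist": 0,"gripper": -1},{"translation": [0,0,0],"twist": 0,"gripper": -1},{"translation": [0,0,0],"twist": 0,"gripper": -1}]'

```text
t: 5.58
eef_pos: [0.5797, -0.1267, 0.2264]
tool_rot: [-3.14, -0.023, 0.001]
wrist_force: [1.0, -1.3, -2.1]
width: 0.501
```

```bash
python3 -c "
from h import *
goto(.58,-.13,.225,1)
im=cam('wrist');save(im,'w3.png',1.4)
import pickle;pickle.dump(im,open('w3.pkl','wb'))
for p in [(.5803,-.2176,.024),(.5821,-.3198,.024),(.476,-.2705,.080)]:print(proj(im,p)*1.4)"
```

```text
t 5.58 pos [ 0.5797 -0.1267  0.2264] yaw 0.85 tilt [-8.0e-04  1.1e-03 -1.0e+00] w 0.501 F [ 1.  -1.3 -2.1]
MOVE [0.0003 0.0033 0.0014] twist -0.0027 rows 0.08565464031618562
[388.78966651 383.28205751]
[389.22087095 495.56034414]
[235.86741977 488.21943017]
```

View pics/w3.png

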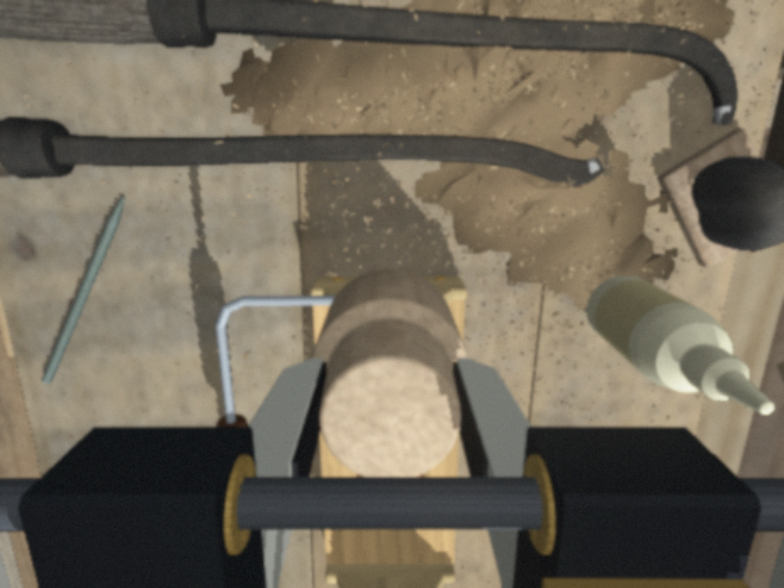

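Run:
```python
from h import *
im=cam('scene');p=cv2.cvtColor(im['pixels'],cv2.COLOR_RGB2BGR)
cv2.imwrite('pics/sc4.png',cv2.resize(p[60:215,230:365],None,fx=3.8,fy=3.8,interpolation=cv2.INTER_CUBIC))
def q(u,v,z): return onz(im,(u+.5)/6-.5+235,(v+.5)/6-.5+115,z)
print(q(372,259,.024),q(495,380,.024))
t=cam('top');p=cv2.cvtColor(t['pixels'],cv2.COLOR_RGB2BGR)
cv2.imwrite('pics/top4.png',cv2.resize(p[120:270,300:460],None,fx=3.8,fy=3.8,interpolation=cv2.INTER_CUBIC))
```

```text
[ 0.58064495 -0.21953294  0.024     ] [ 0.58008933 -0.31921856  0.024     ]
```

View pics/sc4.png

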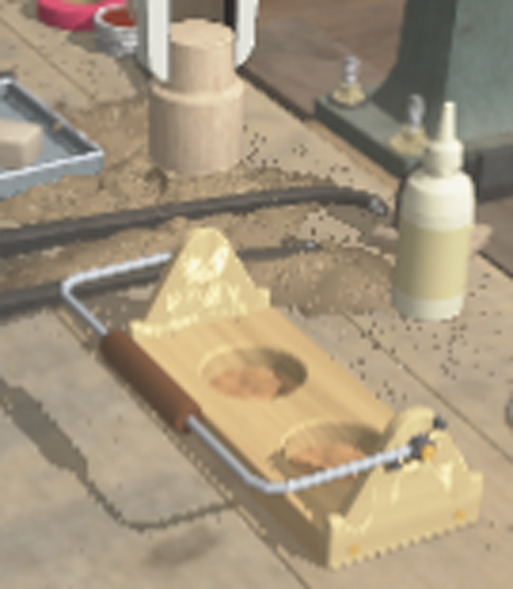

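View pics/top4.png

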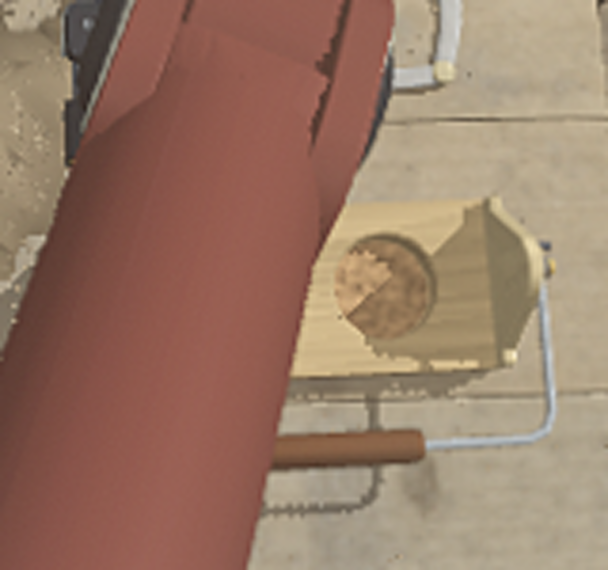

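Run:
```python
from h import *
s=read_state();im=cam('scene');x,y,z=s['eef_pos'];print(s['eef_pos'])
print((proj(im,(x,y,z))-[230,60])*3.8+1.4)
for ang in np.arange(0,360,60): 
  print(((proj(im,(x+.031*np.cos(ang/57.3),y+.031*np.sin(ang/57.3),z-.031))-[230,60])*3.8+1.4).round(0),((proj(im,(x+.031*np.cos(ang/57.3),y+.031*np.sin(ang/57.3),z-.085))-[230,60])*3.8+1.4).round(0))
goto(.581,-.3195,.225,1)
```

```text
[ 0.57993222 -0.12779678  0.22678424]
[194.83533765  30.27166274]
[236.  68.] [233. 145.]
[196.  58.] [194. 134.]
[153.  66.] [153. 143.]
[151.  85.] [150. 163.]
[192.  96.] [190. 175.]
[235.  87.] [233. 166.]
t 5.78 pos [ 0.5799 -0.1281  0.2268] yaw 0.74 tilt [ 1.e-04  1.e-04 -1.e+00] w 0.491 F [ 1.2  0.2 -1.8]
MOVE [-0.0014  0.1914  0.0018] twist -0.0045 rows 4.590581772336461
```

move_arm --plan '[{"translation": [-0.001,0.035,0],"twist": -0.004,"gripper": -1},{"translation": [-0.001,0.075,0],"twist": -0.004,"gripper": -1},{"translation": [-0.001,0.115,0.0],"twist": -0.004,"gripper": -1},{"translation": [-0.001,0.155,0.01],"twist": -0.004,"gripper": -1},{"translation": [-0.001,0.18,0.03],"twist": -0.004,"gripper": -1}]'

```text
t: 6.2
eef_pos: [0.5812, -0.3157, 0.1996]
tool_rot: [3.134, 0.018, 0.009]
wrist_force: [0.4, -0.1, -1.9]
width: 0.496
```

```bash
python3 -c "
from h import *
goto(.581,-.318,.15,1)"
```

```text
t 6.2 pos [ 0.5812 -0.3157  0.1996] yaw 0.67 tilt [ 0.0055 -0.008  -1.    ] w 0.496 F [ 0.4 -0.1 -1.9]
MOVE [-0.0005  0.0019  0.0496] twist -0.0057 rows 1.1903421642541077
```

move_arm --plan '[{"translation": [0,0,0],"twist": -0.005,"gripper": -1},{"translation": [0,0,0.02],"twist": -0.005,"gripper": -1},{"translation": [0,0,0.04],"twist": -0.005,"gripper": -1},{"translation": [0,0,0.045],"twist": -0.005,"gripper": -1},{"translation": [0,0,0.045],"twist": -0.005,"gripper": -1}]'

```text
t: 6.62
eef_pos: [0.5803, -0.3071, 0.1498]
tool_rot: [-3.139, -0.035, 0.006]
wrist_force: [0.1, 0.5, -1.2]
width: 0.493
```

move_arm --plan '[{"translation": [0,0,0],"twist": 0,"gripper": -1},{"translation": [0,0,0],"twist": 0,"gripper": -1},{"translation": [0,0,0],"twist": 0,"gripper": -1}]'

```text
t: 6.87
eef_pos: [0.582, -0.309, 0.1533]
tool_rot: [3.14, 0.034, 0.004]
wrist_force: [0.9, -0.3, -2.8]
width: 0.493
```

```bash
python3 -c "
from h import *
goto(.581,-.3175,.15,1)
im=cam('scene');p=cv2.cvtColor(im['pixels'],cv2.COLOR_RGB2BGR)
cv2.imwrite('pics/sc5.png',cv2.resize(p[110:215,230:365],None,fx=5.6,fy=5.6,interpolation=cv2.INTER_CUBIC))
s=read_state();x,y,z=s['eef_pos']
f=lambda P:((proj(im,P)-[230,110]+.5)*5.6-.5).round(0)
print('top',f((x,y,z)))
for h in(.031,.085):
  q=np.array([f((x+.031*np.cos(a),y+.031*np.sin(a),z-h)) for a in np.arange(0,6.3,.1)]);print(h,q.min(0),q.max(0))
save(cam('wrist'),'w5.png',1.4)
im=cam('top');p=cv2.cvtColor(im['pixels'],cv2.COLOR_RGB2BGR)
cv2.imwrite('pics/top5.png',cv2.resize(p[120:270,300:460],None,fx=3.8,fy=3.8,interpolation=cv2.INTER_CUBIC))
"
```

```text
t 6.87 pos [ 0.582  -0.309   0.1533] yaw 1.22 tilt [ 0.0024 -0.0015 -1.    ] w 0.493 F [ 0.9 -0.3 -2.8]
MOVE [-0.0011  0.0084  0.0033] twist 0.0039 rows 0.21872588932974826
top [502.  98.]
0.031 [420. 129.] [574. 206.]
0.085 [413. 242.] [563. 321.]
```

View pics/sc5.png

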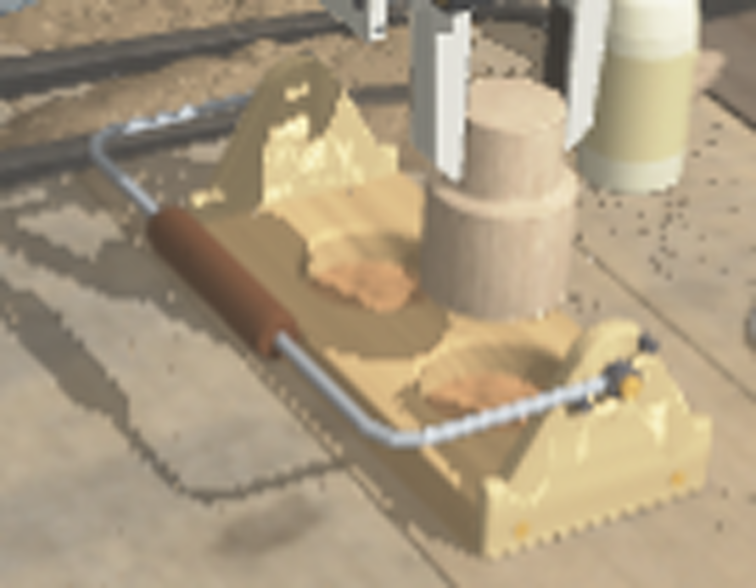

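View pics/w5.png

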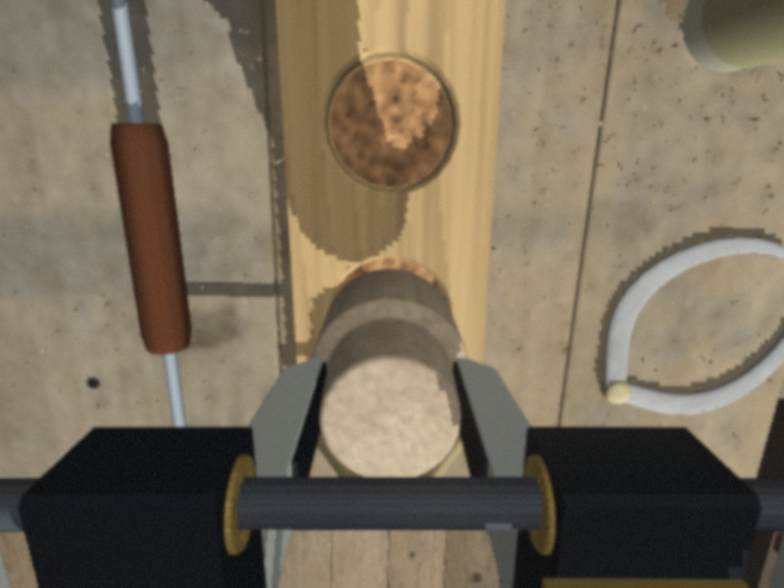

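View pics/top5.png

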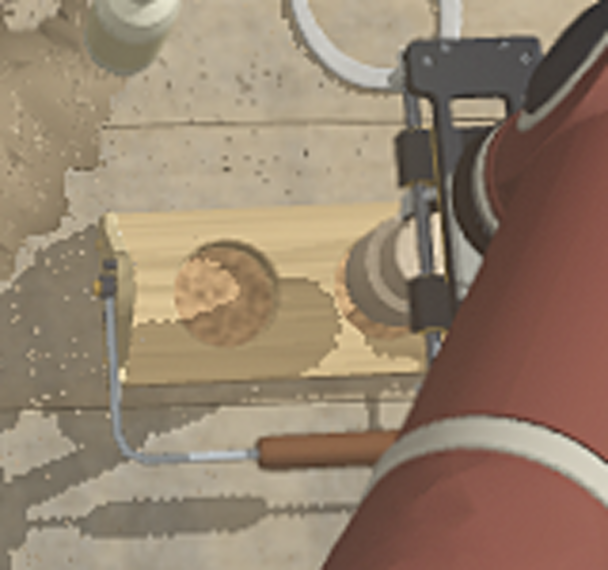

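Run:
```python
from h import *
im=cam('wrist');s=read_state();print(s['eef_pos'])
p=cv2.cvtColor(im['pixels'],cv2.COLOR_RGB2BGR)
cv2.imwrite('pics/w5a.png',cv2.resize(p[25:150,190:370],None,fx=4.4,fy=4.4,interpolation=cv2.INTER_CUBIC))
cv2.imwrite('pics/w5b.png',cv2.resize(p[180:345,210:350],None,fx=3.6,fy=3.6,interpolation=cv2.INTER_CUBIC))
print('nl',onz(im,391/1.4,122/1.4,.024))
for u,v in((160,136),(180,340),(149,238)): print(onz(im,u/1.4,v/1.4,.078))
```

```text
[ 0.5813994  -0.30880703  0.15240786]
nl [ 0.5804904  -0.21456706  0.024     ]
[ 0.48492367 -0.22440071  0.078     ]
[ 0.48364489 -0.31511254  0.078     ]
[ 0.47509984 -0.26713488  0.078     ]
```

View pics/w5a.png

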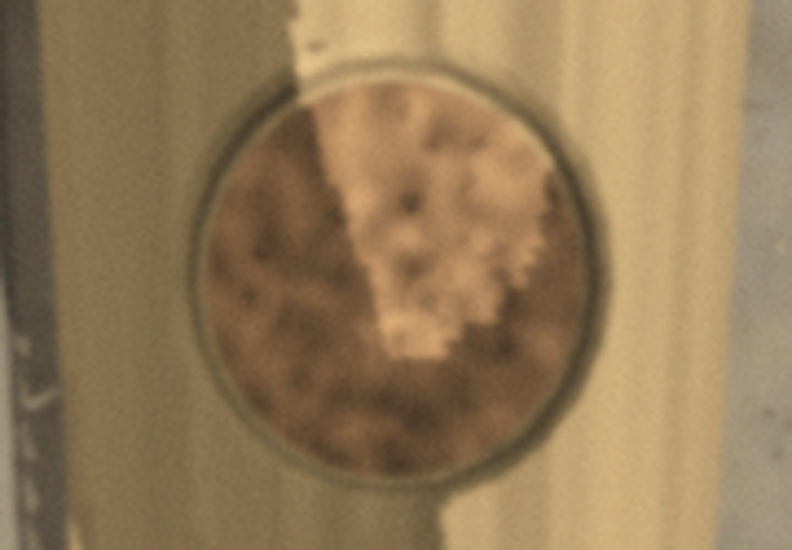

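View pics/w5b.png

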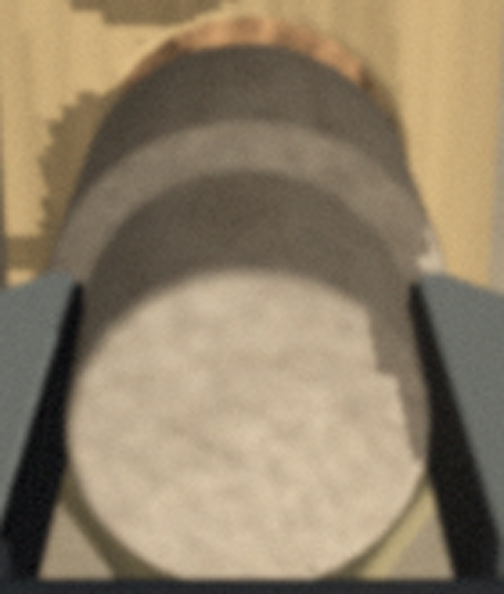

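Run:
```python
from h import *
im=cam('wrist');s=read_state();z=s['eef_pos'][2];print(s['eef_pos'])
def q(u,v,h): return onz(im,(u+.5)/3.6-.5+210,(v+.5)/3.6-.5+180,h).round(4)
print('top c',q(248,425,z),'far',q(252,270,z),'near',q(248,580,z))
print('foot step far',q(250,120,z-.031),'bottom far', q(250,44,z-.085),'upper base far',q(250,170,z-.031))
print('L R',q(65,420,z),q(430,420,z))
```

```text
[ 0.58131478 -0.30878113  0.15220499]
top c [ 0.5816 -0.3098  0.1522] far [ 0.5816 -0.2886  0.1522] near [ 0.5821 -0.3328  0.1522]
foot step far [ 0.5813 -0.2791  0.1212] bottom far [ 0.5815 -0.2812  0.0672] upper base far [ 0.5815 -0.2867  0.1212]
L R [ 0.5586 -0.3096  0.1522] [ 0.6045 -0.3086  0.1522]
```

Run:
```python
from h import *
goto(.582,-.3168,.124,1)
```

```text
t 7.12 pos [ 0.5813 -0.3088  0.1522] yaw 1.21 tilt [ 7.e-04 -4.e-04 -1.e+00] w 0.492 F [-0.1 -0.1 -1.6]
MOVE [0.0005 0.008  0.0282] twist 0.0037 rows 0.7033755299711415
```

move_arm --plan '[{"translation": [0.0005,0.004,0.01],"twist": 0.004,"gripper": -1},{"translation": [0.0005,0.008,0.02],"twist": 0.004,"gripper": -1},{"translation": [0.0005,0.008,0.028],"twist": 0.004,"gripper": -1},{"translation": [0.0005,0.008,0.028],"twist": 0.004,"gripper": -1},{"translation": [0.0005,0.008,0.028],"twist": 0.004,"gripper": -1}]'

```text
t: 7.53
eef_pos: [0.5811, -0.3164, 0.1222]
tool_rot: [-3.14, -0.026, 0.004]
wrist_force: [0.6, -0.1, -1.4]
width: 0.492
```

```bash
python3 -c "
from h import *
goto(.582,-.3168,.091,1)
im=cam('scene');p=cv2.cvtColor(im['pixels'],cv2.COLOR_RGB2BGR)
cv2.imwrite('pics/sc6.png',cv2.resize(p[110:215,230:365],None,fx=5.6,fy=5.6,interpolation=cv2.INTER_CUBIC))
"
```

```text
t 7.53 pos [ 0.5811 -0.3164  0.1222] yaw 0.95 tilt [-0.0026  0.0014 -1.    ] w 0.492 F [ 0.6 -0.1 -1.4]
MOVE [0.001  0.0004 0.0312] twist -0.0008 rows 0.748047894899166
```

View pics/sc6.png

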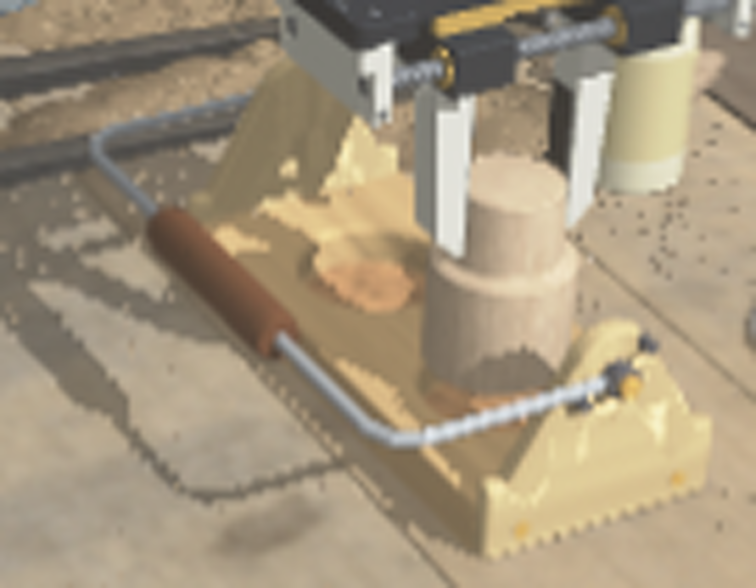

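move_arm --plan '[{"translation": [0.001,0,0.005],"twist": 0,"gripper": -1},{"translation": [0.001,0,0.01],"twist": 0,"gripper": -1},{"translation": [0.001,0,0.015],"twist": 0,"gripper": -1},{"translation": [0.001,0,0.018],"twist": 0,"gripper": -1},{"translation": [0.001,0,0.018],"twist": 0,"gripper": -1}]'

```text
t: 8.0
eef_pos: [0.5823, -0.3162, 0.1046]
tool_rot: [-3.14, -0.027, 0.003]
wrist_force: [0.4, -0.4, -2.3]
width: 0.492
```

```bash
python3 -c "
from h import *
goto(.582,-.3168,.091,1)
"
```

```text
t 8.0 pos [ 0.5823 -0.3162  0.1046] yaw 0.98 tilt [-0.0018  0.001  -1.    ] w 0.492 F [ 0.4 -0.4 -2.3]
MOVE [-0.0003  0.0006  0.0136] twist -0.0003 rows 0.3259815249932382
```

In the nest by 4 mm with no contact force; continuing down.

move_arm --plan '[{"translation": [0,0.0005,0.004],"twist": 0,"gripper": -1},{"translation": [0,0.0005,0.008],"twist": 0,"gripper": -1},{"translation": [0,0.0005,0.011],"twist": 0,"gripper": -1},{"translation": [0,0.0005,0.013],"twist": 0,"gripper": -1},{"translation": [0,0.0005,0.013],"twist": 0,"gripper": -1}]'

```text
t: 8.42
eef_pos: [0.5825, -0.317, 0.092]
tool_rot: [-3.141, -0.027, 0.002]
wrist_force: [-0.4, -0.0, -2.2]
width: 0.497
```

```bash
python3 -c "
from h import *
goto(.582,-.3168,.091,1)
"
```

```text
t 8.42 pos [ 0.5825 -0.317   0.092 ] yaw 0.98 tilt [-1.e-03  5.e-04 -1.e+00] w 0.497 F [-0.4 -0.  -2.2]
MOVE [-0.0005 -0.0002  0.001 ] twist -0.0004 rows 0.027467059858732393
```

move_arm --plan '[{"translation": [0,0,0.001],"twist": 0,"gripper": -1},{"translation": [0,0,0.001],"twist": 0,"gripper": -1},{"translation": [0,0,0.001],"twist": 0,"gripper": 0.5},{"translation": [0,0,0.001],"twist": 0,"gripper": 1},{"translation": [0,0,0.001],"twist": 0,"gripper": 1}]'

```text
t: 8.83
eef_pos: [0.5832, -0.3175, 0.0923]
tool_rot: [3.141, 0.027, 0.002]
wrist_force: [-0.3, -0.2, 0.9]
width: 0.66
```

move_arm --plan '[{"translation": [0,0,0],"twist": 0,"gripper": 1},{"translation": [0,0,0],"twist": 0,"gripper": 1},{"translation": [0,0,0],"twist": 0,"gripper": 1},{"translation": [0,0,0],"twist": 0,"gripper": 1}]'

```text
t: 9.17
eef_pos: [0.5829, -0.3172, 0.0918]
tool_rot: [3.141, 0.027, 0.0]
wrist_force: [-0.3, 1.8, 0.2]
width: 0.948
```

```bash
python3 -c "
from h import *
goto(.499,.225,.22,-30)
"
```

```text
t 9.17 pos [ 0.5829 -0.3172  0.0918] yaw 0.97 tilt [ 1.e-04 -1.e-04 -1.e+00] w 0.948 F [-0.3  1.8  0.2]
MOVE [-0.0746 -0.5436 -0.1283] twist 0.5406 rows 13.511995682681846
```

Up first, then back to the tray.

move_arm --plan '[{"translation": [0,0,-0.03],"twist": 0,"gripper": 1},{"translation": [0,0,-0.07],"twist": 0,"gripper": 1},{"translation": [0,0,-0.11],"twist": 0,"gripper": 1},{"translation": [-0.005,-0.04,-0.13],"twist": 0.08,"gripper": 1},{"translation": [-0.01,-0.08,-0.13],"twist": 0.16,"gripper": 1}]'

```text
t: 9.58
eef_pos: [0.5731, -0.2443, 0.2275]
tool_rot: [3.125, -0.241, 0.018]
wrist_force: [0.9, 0.3, -0.8]
width: 1.001
```

```bash
python3 -c "
from h import *
goto(.499,.225,.22,-30)
im=cam('scene');p=cv2.cvtColor(im['pixels'],cv2.COLOR_RGB2BGR)
cv2.imwrite('pics/sc7.png',cv2.resize(p[110:215,230:365],None,fx=5.6,fy=5.6,interpolation=cv2.INTER_CUBIC))
"
```

```text
t 9.58 pos [ 0.5731 -0.2443  0.2275] yaw -8.83 tilt [ 0.0107 -0.0077 -0.9999] w 1.001 F [ 0.9  0.3 -0.8]
MOVE [-0.1454 -0.4524  0.0031] twist 0.3695 rows 11.395988501032368
```

View pics/sc7.png

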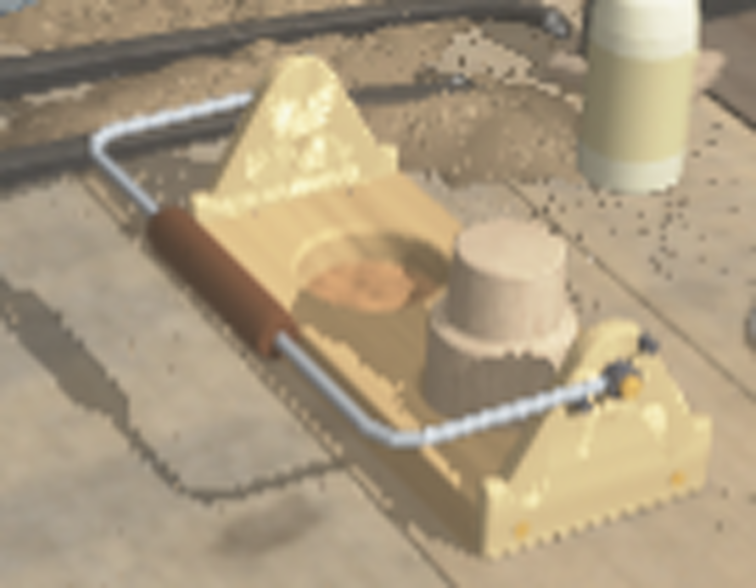

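The first blank is seated at about (500,320) in the right nest, and the carrier has not moved. Going for the second.

move_arm --plan '[{"translation": [-0.145,-0.452,0.003],"twist": 0.37,"gripper": 1},{"translation": [-0.145,-0.452,0.003],"twist": 0.37,"gripper": 1},{"translation": [-0.145,-0.452,0.003],"twist": 0.37,"gripper": 1},{"translation": [-0.145,-0.452,0.003],"twist": 0.37,"gripper": 1},{"translation": [-0.145,-0.452,0.003],"twist": 0.37,"gripper": 1}]'

```text
t: 10.05
eef_pos: [0.5362, -0.0315, 0.2201]
tool_rot: [3.039, -0.796, -0.001]
wrist_force: [0.0, -0.1, -0.1]
width: 1.002
```

```bash
python3 -c "
from h import *
goto(.499,.2255,.22,-30)
"
```

```text
t 10.05 pos [ 0.5362 -0.0315  0.2201] yaw -29.36 tilt [-5.e-04  1.e-04 -1.e+00] w 1.002 F [ 0.  -0.1 -0.1]
MOVE [-1.585e-01 -2.057e-01  2.000e-04] twist 0.0111 rows 6.22745788570983
```

move_arm --plan '[{"translation": [-0.159,-0.206,0],"twist": 0.011,"gripper": 1},{"translation": [-0.159,-0.206,0],"twist": 0.011,"gripper": 1},{"translation": [-0.159,-0.206,0],"twist": 0.011,"gripper": 1},{"translation": [-0.159,-0.206,0],"twist": 0.011,"gripper": 1},{"translation": [-0.159,-0.206,0],"twist": 0.011,"gripper": 1}]'

```text
t: 10.47
eef_pos: [0.5062, 0.1747, 0.2203]
tool_rot: [-3.035, 0.812, 0.0]
wrist_force: [0.9, -0.0, -0.1]
width: 1.001
```

```bash
python3 -c "
from h import *
goto(.499,.226,.16,-30)
"
```

```text
t 10.47 pos [0.5062 0.1747 0.2203] yaw -29.96 tilt [-2.e-04  2.e-04 -1.e+00] w 1.001 F [ 0.9 -0.  -0.1]
MOVE [-0.0319 -0.0408  0.0603] twist 0.0006 rows 1.9068537392048348
```

move_arm --plan '[{"translation": [-0.028,-0.036,0.0],"twist": 0,"gripper": 1},{"translation": [-0.032,-0.041,0.03],"twist": 0,"gripper": 1},{"translation": [-0.032,-0.041,0.055],"twist": 0,"gripper": 1},{"translation": [-0.032,-0.041,0.06],"twist": 0,"gripper": 1},{"translation": [-0.032,-0.041,0.06],"twist": 0,"gripper": 1}]'

```text
t: 10.88
eef_pos: [0.4985, 0.2234, 0.1587]
tool_rot: [3.031, -0.813, -0.005]
wrist_force: [0.3, -0.7, 0.3]
width: 1.002
```

move_arm --plan '[{"translation": [0,0,0],"twist": 0,"gripper": 1},{"translation": [0,0,0],"twist": 0,"gripper": 1},{"translation": [0,0,0],"twist": 0,"gripper": 1}]'

```text
t: 11.13
eef_pos: [0.5011, 0.2234, 0.1619]
tool_rot: [-3.032, 0.816, -0.004]
wrist_force: [-0.4, -0.8, -0.6]
width: 1.002
```

```bash
python3 -c "
from h import *
goto(.499,.226,.098,-30)
im=cam('wrist');save(im,'w8.png',1.4)
print(proj(im,(.499,.226,.098))*1.4)
"
```

```text
t 11.13 pos [0.5011 0.2234 0.1619] yaw -30.12 tilt [ 0.0028  0.0011 -1.    ] w 1.002 F [-0.4 -0.8 -0.6]
MOVE [-0.0032 -0.0011  0.0639] twist -0.0021 rows 1.5343084467708663
[382.44589507 337.78425207]
```

View pics/w8.png

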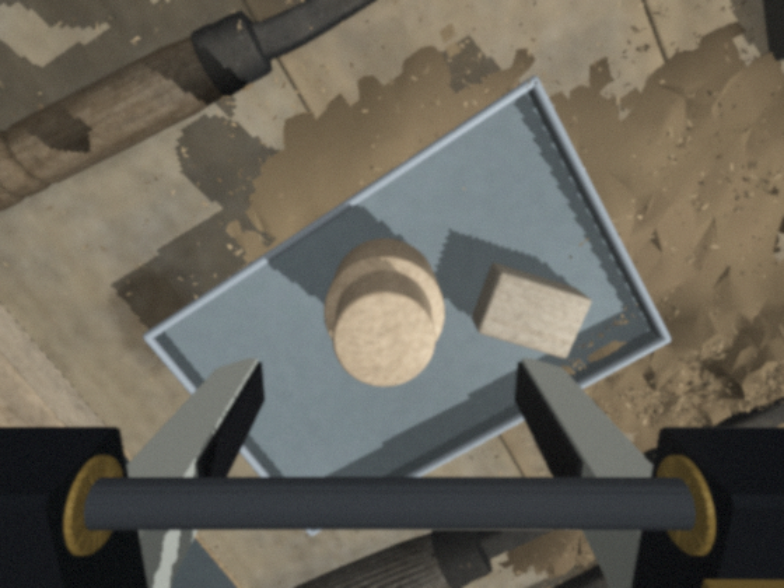

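move_arm --plan '[{"translation": [-0.002,-0.001,0.03],"twist": 0,"gripper": 1},{"translation": [-0.002,-0.001,0.055],"twist": 0,"gripper": 1},{"translation": [-0.002,-0.001,0.063],"twist": 0,"gripper": 1},{"translation": [-0.002,-0.001,0.063],"twist": 0,"gripper": 1},{"translation": [-0.002,-0.001,0.063],"twist": 0,"gripper": 1}]'

```text
t: 11.6
eef_pos: [0.4992, 0.2257, 0.098]
tool_rot: [-3.034, 0.815, -0.001]
wrist_force: [-0.3, -0.2, -0.2]
width: 0.999
```

```bash
python3 -c "
from h import *
goto(.5,.2255,.098,-30)
"
```

```text
t 11.6 pos [0.4992 0.2257 0.098 ] yaw -30.06 tilt [ 9.e-04  1.e-04 -1.e+00] w 0.999 F [-0.3 -0.2 -0.2]
MOVE [ 0.0008 -0.0002  0.    ] twist -0.001 rows 0.01898492502608377
```

move_arm --plan '[{"translation": [0.0,0,0],"twist": 0,"gripper": -1},{"translation": [0,0,0],"twist": 0,"gripper": -1},{"translation": [0,0,0],"twist": 0,"gripper": -1},{"translation": [0,0,0],"twist": 0,"gripper": -1},{"translation": [0,0,0],"twist": 0,"gripper": -1}]'

```text
t: 12.02
eef_pos: [0.4988, 0.2261, 0.0978]
tool_rot: [-3.034, 0.813, -0.001]
wrist_force: [0.4, 0.5, 0.5]
width: 0.689
```

move_arm --plan '[{"translation": [0,0,0],"twist": 0,"gripper": -1},{"translation": [0,0,0],"twist": 0,"gripper": -1},{"translation": [0,0,0],"twist": 0,"gripper": -1},{"translation": [0,0,0],"twist": 0,"gripper": -1},{"translation": [0,0,0],"twist": 0,"gripper": -1}]'

```text
t: 12.43
eef_pos: [0.4988, 0.2258, 0.0974]
tool_rot: [3.034, -0.814, 0.001]
wrist_force: [-0.9, -0.6, 0.5]
width: 0.499
```

move_arm --plan '[{"translation": [0,0,-0.02],"twist": 0,"gripper": -1},{"translation": [0,0,-0.05],"twist": 0,"gripper": -1},{"translation": [0,0,-0.08],"twist": 0,"gripper": -1},{"translation": [0,0,-0.11],"twist": 0,"gripper": -1},{"translation": [0,0,-0.125],"twist": 0,"gripper": -1}]'

```text
t: 12.85
eef_pos: [0.4996, 0.2261, 0.2253]
tool_rot: [-3.032, 0.813, -0.005]
wrist_force: [1.1, -0.2, -1.3]
width: 0.5
```

```bash
python3 -c "
from h import *
goto(.58,-.13,.225,1)
"
```

```text
t 12.85 pos [0.4996 0.2261 0.2253] yaw -30.03 tilt [ 0.0036  0.0018 -1.    ] w 0.5 F [ 1.1 -0.2 -1.3]
MOVE [ 0.2479  0.2681 -0.    ] twist -0.5416 rows 8.755456340077375
```

move_arm --plan '[{"translation": [0.248,0.268,0],"twist": -0.542,"gripper": -1},{"translation": [0.248,0.268,0],"twist": -0.542,"gripper": -1},{"translation": [0.248,0.268,0],"twist": -0.542,"gripper": -1},{"translation": [0.248,0.268,0],"twist": -0.542,"gripper": -1},{"translation": [0.248,0.268,0],"twist": -0.542,"gripper": -1}]'

```text
t: 13.27
eef_pos: [0.544, 0.0211, 0.222]
tool_rot: [-3.141, -0.037, 0.002]
wrist_force: [0.3, 0.2, -2.0]
width: 0.502
```

```bash
python3 -c "
from h import *
goto(.581,-.2,.225,1)
"
```

```text
t 13.27 pos [0.544  0.0211 0.222 ] yaw 1.35 tilt [-1.5e-03  4.0e-04 -1.0e+00] w 0.502 F [ 0.3  0.2 -2. ]
MOVE [ 0.0318  0.2219 -0.0032] twist 0.0061 rows 5.376213398617458
```

move_arm --plan '[{"translation": [0.008,0.035,-0.003],"twist": 0.006,"gripper": -1},{"translation": [0.014,0.075,-0.003],"twist": 0.006,"gripper": -1},{"translation": [0.02,0.115,-0.003],"twist": 0.006,"gripper": -1},{"translation": [0.027,0.155,-0.003],"twist": 0.006,"gripper": -1},{"translation": [0.031,0.19,-0.003],"twist": 0.006,"gripper": -1}]'

```text
t: 13.68
eef_pos: [0.5786, -0.1695, 0.2247]
tool_rot: [3.141, 0.017, -0.002]
wrist_force: [1.4, -0.3, -2.1]
width: 0.499
```

move_arm --plan '[{"translation": [0.001,0.025,0.0],"twist": 0,"gripper": -1},{"translation": [0.001,0.032,0.0],"twist": 0,"gripper": -1},{"translation": [0.001,0.032,0.03],"twist": 0,"gripper": -1},{"translation": [0.001,0.032,0.06],"twist": 0,"gripper": -1},{"translation": [0.001,0.032,0.06],"twist": 0,"gripper": -1}]'

```text
t: 14.1
eef_pos: [0.5762, -0.1954, 0.1591]
tool_rot: [-3.135, -0.02, 0.021]
wrist_force: [-1.0, 2.1, -2.8]
width: 0.499
```

move_arm --plan '[{"translation": [0,0,0],"twist": 0,"gripper": -1},{"translation": [0,0,0],"twist": 0,"gripper": -1},{"translation": [0,0,0],"twist": 0,"gripper": -1}]'

```text
t: 14.35
eef_pos: [0.5816, -0.1987, 0.1673]
tool_rot: [3.14, 0.02, 0.005]
wrist_force: [-0.0, 0.1, -1.6]
width: 0.497
```

```bash
python3 -c "
from h import *
goto(.581,-.2135,.124,1)
im=cam('scene');p=cv2.cvtColor(im['pixels'],cv2.COLOR_RGB2BGR)
cv2.imwrite('pics/sc9.png',cv2.resize(p[80:215,230:365],None,fx=4.4,fy=4.4,interpolation=cv2.INTER_CUBIC))
im=cam('wrist');p=cv2.cvtColor(im['pixels'],cv2.COLOR_RGB2BGR)
cv2.imwrite('pics/w9.png',cv2.resize(p[160:345,190:370],None,fx=3.2,fy=3.2,interpolation=cv2.INTER_CUBIC))
import pickle;pickle.dump(im,open('w9.pkl','wb'))
"
```

```text
t 14.35 pos [ 0.5816 -0.1987  0.1673] yaw 0.73 tilt [ 0.0033 -0.0011 -1.    ] w 0.497 F [-0.   0.1 -1.6]
MOVE [-0.0009  0.0148  0.0433] twist -0.0046 rows 1.0970362663479838
```

View pics/sc9.png

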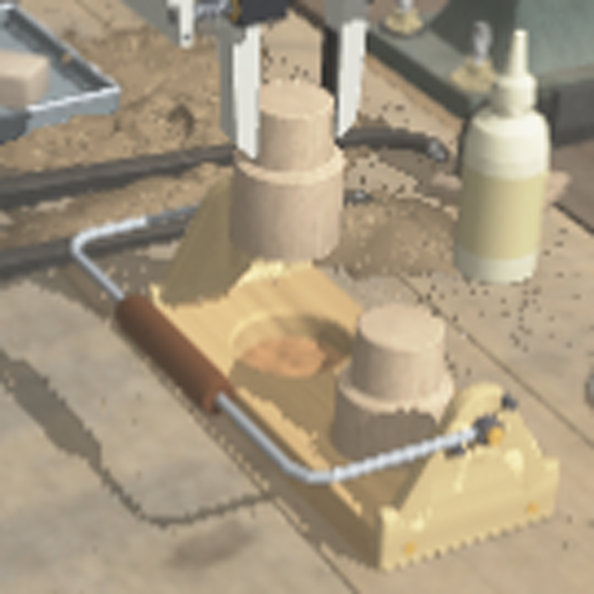

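View pics/w9.png

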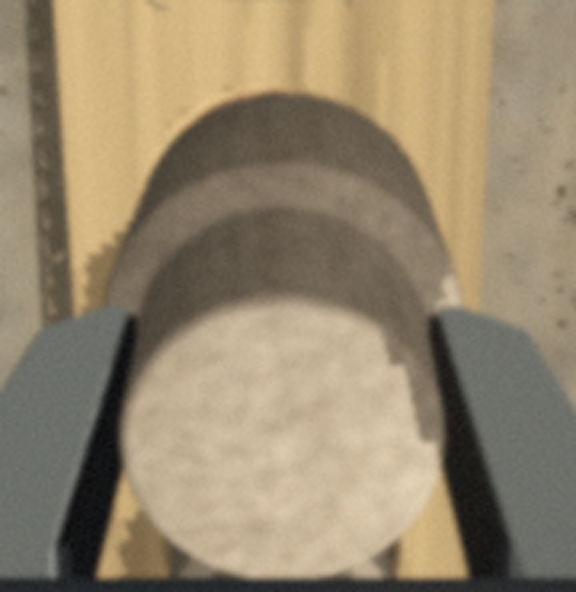

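Run:
```python
from h import *
import pickle
im=pickle.load(open('w9.pkl','rb'));z=.1673
def q(u,v,h): return onz(im,(u+.5)/3.2-.5+190,(v+.5)/3.2-.5+160,h).round(4)
print('step far',q(282,160,z-.031)[:2]-[0,.031],'bot far',q(282,92,z-.0844)[:2]-[0,.031],'top far',q(282,297,z)[:2]-[0,.023], 'top c',q(282,437,z))
```

```text
step far [ 0.581  -0.1983] bot far [ 0.5812 -0.1997] top far [ 0.5811 -0.2005] top c [ 0.5814 -0.199   0.1673]
```

move_arm --plan '[{"translation": [-0.001,0.006,0.01],"twist": -0.004,"gripper": -1},{"translation": [-0.001,0.012,0.02],"twist": -0.004,"gripper": -1},{"translation": [-0.001,0.0155,0.035],"twist": -0.004,"gripper": -1},{"translation": [-0.001,0.0155,0.043],"twist": -0.004,"gripper": -1},{"translation": [-0.001,0.0155,0.043],"twist": -0.004,"gripper": -1}]'

```text
t: 14.87
eef_pos: [0.5776, -0.2142, 0.1195]
tool_rot: [-3.14, -0.023, 0.008]
wrist_force: [-1.2, 0.4, -2.1]
width: 0.498
```

```bash
python3 -c "
from h import *
goto(.581,-.2145,.104,1)
im=cam('scene');p=cv2.cvtColor(im['pixels'],cv2.COLOR_RGB2BGR)
cv2.imwrite('pics/sc10.png',cv2.resize(p[110:215,230:365],None,fx=5.6,fy=5.6,interpolation=cv2.INTER_CUBIC))
"
```

```text
t 14.87 pos [ 0.5776 -0.2142  0.1195] yaw 0.84 tilt [-0.0054  0.0017 -1.    ] w 0.498 F [-1.2  0.4 -2.1]
MOVE [0.0035 0.0004 0.0155] twist -0.0027 rows 0.3808014840474593
```

View pics/sc10.png

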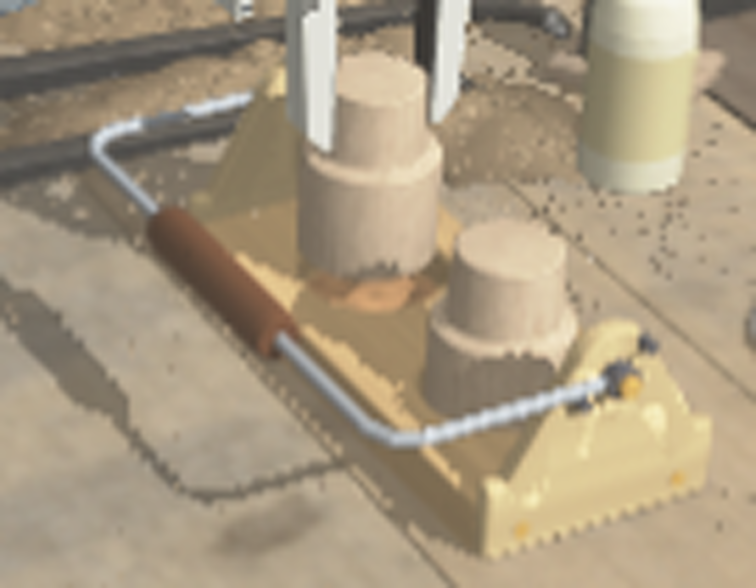

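move_arm --plan '[{"translation": [0.001,0,0],"twist": 0,"gripper": -1},{"translation": [0.001,0,0],"twist": 0,"gripper": -1},{"translation": [0.001,0,0],"twist": 0,"gripper": -1},{"translation": [0.001,0,0],"twist": 0,"gripper": -1}]'

```text
t: 15.25
eef_pos: [0.581, -0.2141, 0.123]
tool_rot: [3.141, 0.026, 0.002]
wrist_force: [-0.6, -0.2, -2.1]
width: 0.501
```

```bash
python3 -c "
from h import *
goto(.581,-.2145,.104,1)
"
```

```text
t 15.25 pos [ 0.581  -0.2141  0.123 ] yaw 0.95 tilt [ 1.1e-03 -4.0e-04 -1.0e+00] w 0.501 F [-0.6 -0.2 -2.1]
MOVE [-0.      0.0004  0.019 ] twist -0.0009 rows 0.45473916030983597
```

move_arm --plan '[{"translation": [0,0,0.005],"twist": 0,"gripper": -1},{"translation": [0,0,0.01],"twist": 0,"gripper": -1},{"translation": [0,0,0.015],"twist": 0,"gripper": -1},{"translation": [0,0,0.019],"twist": 0,"gripper": -1},{"translation": [0,0,0.019],"twist": 0,"gripper": -1}]'

```text
t: 15.67
eef_pos: [0.5798, -0.2137, 0.1019]
tool_rot: [-3.141, -0.025, 0.004]
wrist_force: [0.7, -0.1, -2.0]
width: 0.502
```

```bash
python3 -c "
from h import *
goto(.581,-.2145,.0915,1)
"
```

```text
t 15.67 pos [ 0.5798 -0.2137  0.1019] yaw 0.92 tilt [-2.5e-03  9.0e-04 -1.0e+00] w 0.502 F [ 0.7 -0.1 -2. ]
MOVE [0.0012 0.0008 0.0104] twist -0.0014 rows 0.2516213692323111
```

In the nest, with no contact force.

move_arm --plan '[{"translation": [0,0.0005,0.003],"twist": 0,"gripper": -1},{"translation": [0,0.0005,0.006],"twist": 0,"gripper": -1},{"translation": [0,0.0005,0.009],"twist": 0,"gripper": -1},{"translation": [0,0.0005,0.0115],"twist": 0,"gripper": -1},{"translation": [0,0.0005,0.0115],"twist": 0,"gripper": -1}]'

```text
t: 16.08
eef_pos: [0.5803, -0.2144, 0.0912]
tool_rot: [-3.141, -0.025, 0.002]
wrist_force: [1.0, 0.6, -1.8]
width: 0.5
```

```bash
python3 -c "
from h import *
goto(.581,-.2145,.0905,1)
"
```

```text
t 16.08 pos [ 0.5803 -0.2144  0.0912] yaw 0.92 tilt [-1.1e-03  4.0e-04 -1.0e+00] w 0.5 F [ 1.   0.6 -1.8]
MOVE [0.0007 0.0001 0.0007] twist -0.0013 rows 0.024161101932196904
```

move_arm --plan '[{"translation": [0,0,0.001],"twist": 0,"gripper": -1},{"translation": [0,0,0.001],"twist": 0,"gripper": -1},{"translation": [0,0,0.001],"twist": 0,"gripper": 0.5},{"translation": [0,0,0.001],"twist": 0,"gripper": 1},{"translation": [0,0,0.001],"twist": 0,"gripper": 1}]'

```text
t: 16.5
eef_pos: [0.581, -0.2149, 0.0914]
tool_rot: [3.141, 0.025, 0.002]
wrist_force: [1.3, 0.4, 1.1]
width: 0.668
```

move_arm --plan '[{"translation": [0,0,0],"twist": 0,"gripper": 1},{"translation": [0,0,0],"twist": 0,"gripper": 1},{"translation": [0,0,0],"twist": 0,"gripper": 1},{"translation": [0,0,0],"twist": 0,"gripper": 1}]'

```text
t: 16.83
eef_pos: [0.5806, -0.2147, 0.0909]
tool_rot: [3.141, 0.025, 0.0]
wrist_force: [0.7, 0.1, -0.0]
width: 0.951
```

move_arm --plan '[{"translation": [0,0,-0.03],"twist": 0,"gripper": 1},{"translation": [0,0,-0.07],"twist": 0,"gripper": 1},{"translation": [0,0,-0.1],"twist": 0,"gripper": 1},{"translation": [0,0,-0.115],"twist": 0,"gripper": 1},{"translation": [0,0,-0.115],"twist": 0,"gripper": 1}]'

```text
t: 17.25
eef_pos: [0.5828, -0.216, 0.2104]
tool_rot: [3.138, 0.025, 0.013]
wrist_force: [0.2, -0.2, 0.8]
width: 0.996
```

```bash
python3 -c "
from h import *
goto(.476,-.29,.20,1)
"
```

```text
t 17.25 pos [ 0.5828 -0.216   0.2104] yaw 0.91 tilt [ 0.0085 -0.0033 -1.    ] w 0.996 F [ 0.2 -0.2  0.8]
MOVE [-0.108   0.0723  0.0098] twist -0.0015 rows 3.1249100635519733
```

move_arm --plan '[{"translation": [-0.036,0.03,0.0],"twist": 0,"gripper": 1},{"translation": [-0.07,0.06,0.0],"twist": 0,"gripper": 1},{"translation": [-0.1,0.088,0.01],"twist": 0,"gripper": 1},{"translation": [-0.106,0.095,0.01],"twist": 0,"gripper": 1},{"translation": [-0.106,0.095,0.01],"twist": 0,"gripper": 1}]'

```text
t: 17.67
eef_pos: [0.4699, -0.316, 0.1945]
tool_rot: [3.14, 0.009, -0.009]
wrist_force: [-0.3, -1.1, 0.5]
width: 0.999
```

move_arm --plan '[{"translation": [0,0,0],"twist": 0,"gripper": 1},{"translation": [0,0,0],"twist": 0,"gripper": 1},{"translation": [0,0,0],"twist": 0,"gripper": 1}]'

```text
t: 17.92
eef_pos: [0.4777, -0.3093, 0.1952]
tool_rot: [-3.14, -0.031, -0.0]
wrist_force: [0.2, -0.1, 0.2]
width: 1.002
```

```bash
python3 -c "
from h import *
goto(.4765,-.268,.20,1)
im=cam('wrist');save(im,'w11.png',1.4)
import pickle;pickle.dump(im,open('w11.pkl','wb'))
im=cam('scene');p=cv2.cvtColor(im['pixels'],cv2.COLOR_RGB2BGR)
cv2.imwrite('pics/sc11.png',cv2.resize(p[110:215,230:365],None,fx=5.6,fy=5.6,interpolation=cv2.INTER_CUBIC))
"
```

```text
t 17.92 pos [ 0.4777 -0.3093  0.1952] yaw 1.13 tilt [ 2.0e-04  1.5e-03 -1.0e+00] w 1.002 F [ 0.2 -0.1  0.2]
MOVE [-0.0004 -0.0414 -0.0047] twist 0.0022 rows 0.9980611838587231
```

View pics/w11.png

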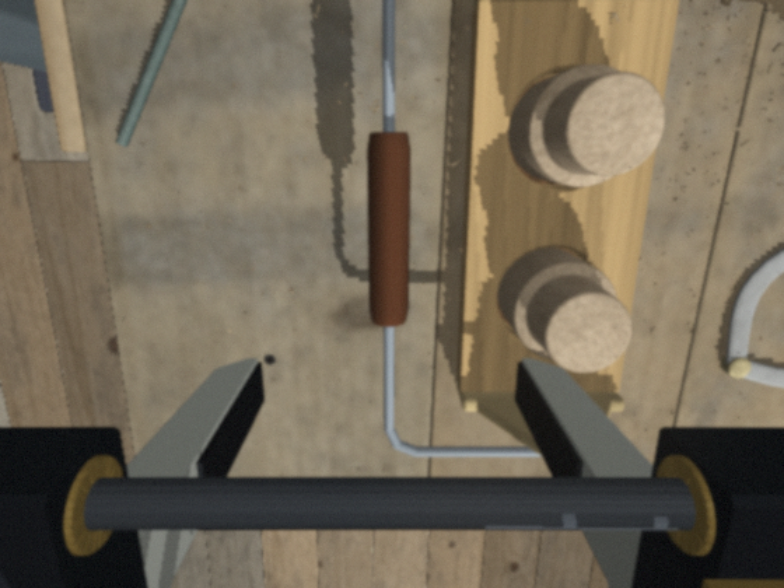

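View pics/sc11.png

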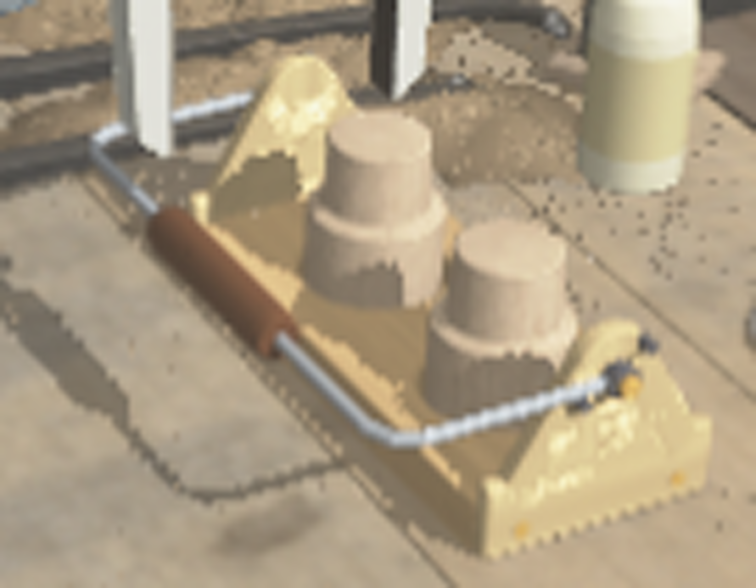

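Run:
```python
from h import *
import pickle
im=pickle.load(open('w11.pkl','rb'))
a=onz(im,389.5/1.4,131/1.4,.080);b=onz(im,388.5/1.4,326/1.4,.080)
print(a,b,(a+b)/2,np.linalg.norm(a-b))
a=onz(im,389.5/1.4,131/1.4,.075);b=onz(im,388.5/1.4,326/1.4,.075);print((a+b)/2,np.linalg.norm(a-b))
```

```text
[ 0.47597372 -0.21945836  0.08      ] [ 0.4774025  -0.32134483  0.08      ] [ 0.47668811 -0.2704016   0.08      ] 0.10189649252509825
[ 0.47669968 -0.27125137  0.075     ] 0.10387264308327468
```

move_arm --plan '[{"translation": [-0.001,-0.03,0],"twist": 0,"gripper": 1},{"translation": [-0.001,-0.04,0.02],"twist": 0,"gripper": 1},{"translation": [-0.001,-0.04,0.05],"twist": 0,"gripper": 1},{"translation": [-0.001,-0.04,0.07],"twist": 0,"gripper": 1},{"translation": [-0.001,-0.04,0.07],"twist": 0,"gripper": 1}]'

```text
t: 18.43
eef_pos: [0.4731, -0.2683, 0.1222]
tool_rot: [-3.137, -0.03, 0.011]
wrist_force: [-0.7, 0.5, -0.8]
width: 0.998
```

move_arm --plan '[{"translation": [0,0,0],"twist": 0,"gripper": 1},{"translation": [0,0,0],"twist": 0,"gripper": 1},{"translation": [0,0,0],"twist": 0,"gripper": 1},{"translation": [0,0,0],"twist": 0,"gripper": 1}]'

```text
t: 18.77
eef_pos: [0.4753, -0.272, 0.1272]
tool_rot: [3.14, 0.025, 0.004]
wrist_force: [-0.1, -0.3, -0.7]
width: 0.995
```

```bash
python3 -c "
from h import *
goto(.4766,-.269,.081,1)
"
```

```text
t 18.77 pos [ 0.4753 -0.272   0.1272] yaw 0.91 tilt [ 0.0025 -0.0015 -1.    ] w 0.995 F [-0.1 -0.3 -0.7]
MOVE [ 0.0012 -0.003   0.0462] twist -0.0016 rows 1.1113000968233901
```

move_arm --plan '[{"translation": [0.001,-0.002,0.015],"twist": 0,"gripper": 1},{"translation": [0.001,-0.002,0.03],"twist": 0,"gripper": 1},{"translation": [0.001,-0.002,0.04],"twist": 0,"gripper": 1},{"translation": [0.001,-0.002,0.046],"twist": 0,"gripper": 1},{"translation": [0.001,-0.002,0.046],"twist": 0,"gripper": 1}]'

```text
t: 19.18
eef_pos: [0.475, -0.2692, 0.0791]
tool_rot: [-3.141, -0.025, 0.002]
wrist_force: [-0.5, 0.2, -0.1]
width: 1.0
```

move_arm --plan '[{"translation": [0,0,0],"twist": 0,"gripper": 1},{"translation": [0,0,0],"twist": 0,"gripper": 1},{"translation": [0,0,0],"twist": 0,"gripper": 1}]'

```text
t: 19.43
eef_pos: [0.4759, -0.2697, 0.0806]
tool_rot: [3.141, 0.025, 0.002]
wrist_force: [-0.1, -0.1, -0.2]
width: 1.001
```

```bash
python3 -c "
from h import *
goto(.4766,-.269,.081,1)
im=cam('wrist');save(im,'w12.png',1.4)
"
```

```text
t 19.43 pos [ 0.4759 -0.2697  0.0806] yaw 0.91 tilt [ 1.3e-03 -8.0e-04 -1.0e+00] w 1.001 F [-0.1 -0.1 -0.2]
MOVE [ 0.0007 -0.0007 -0.0004] twist -0.0015 rows 0.027127902103658102
```

View pics/w12.png

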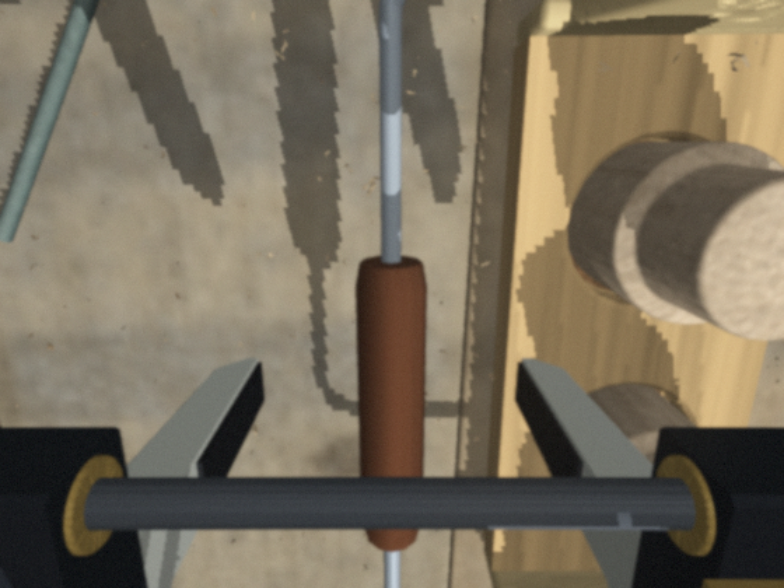

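```bash
python3 -c "
from h import *
im=cam('wrist')
a=onz(im,391/1.4,260/1.4,.078);b=onz(im,391/1.4,548/1.4,.072);print(a,b,(a+b)/2)
a=onz(im,391/1.4,260/1.4,.075);b=onz(im,391/1.4,548/1.4,.075);print(a,b,(a+b)/2)
"
```

```text
[ 0.47551946 -0.2192625   0.078     ] [ 0.47739867 -0.33106788  0.072     ] [ 0.47645906 -0.27516519  0.075     ]
[ 0.47554249 -0.21993899  0.075     ] [ 0.47733919 -0.32819572  0.075     ] [ 0.47644084 -0.27406735  0.075     ]
```

move_arm --plan '[{"translation": [0.0005,0,0],"twist": 0,"gripper": -1},{"translation": [0.0005,0,0],"twist": 0,"gripper": -1},{"translation": [0.0005,0,0],"twist": 0,"gripper": -1},{"translation": [0.0005,0,0],"twist": 0,"gripper": -1},{"translation": [0.0005,0,0],"twist": 0,"gripper": -1}]'

```text
t: 19.95
eef_pos: [0.4759, -0.2693, 0.0798]
tool_rot: [3.141, 0.025, -0.0]
wrist_force: [0.4, 0.3, 0.5]
width: 0.689
```

move_arm --plan '[{"translation": [0,0,0],"twist": 0,"gripper": -1},{"translation": [0,0,0],"twist": 0,"gripper": -1},{"translation": [0,0,0],"twist": 0,"gripper": -1},{"translation": [0,0,0],"twist": 0,"gripper": -1},{"translation": [0,0,0],"twist": 0,"gripper": -1}]'

```text
t: 20.37
eef_pos: [0.4759, -0.2693, 0.0798]
tool_rot: [3.141, 0.025, -0.0]
wrist_force: [0.0, -0.1, -0.2]
width: 0.331
```

move_arm --plan '[{"translation": [0,0,0],"twist": 0,"gripper": -1},{"translation": [0,0,0],"twist": 0,"gripper": -1},{"translation": [0,0,0],"twist": 0,"gripper": -1},{"translation": [0,0,0],"twist": 0,"gripper": -1}]'

```text
t: 20.7
eef_pos: [0.4765, -0.2694, 0.08]
tool_rot: [3.141, 0.026, 0.002]
wrist_force: [1.7, 0.7, 0.3]
width: 0.227
```

```bash
python3 -c "
from h import *
goto(.4766,-.269,.081,1)
for a in range(15,96,15):
  r=np.radians(a);print(a,(.105*(1-np.cos(r))).round(4),(.105*np.sin(r)).round(4))
"
```

```text
t 20.7 pos [ 0.4765 -0.2694  0.08  ] yaw 0.93 tilt [ 1.e-03 -4.e-04 -1.e+00] w 0.227 F [1.7 0.7 0.3]
MOVE [ 0.0001 -0.0004 -0.001 ] twist -0.0011 rows 0.02627415527271155
15 0.0036 0.0272
30 0.0141 0.0525
45 0.0308 0.0742
60 0.0525 0.0909
75 0.0778 0.1014
90 0.105 0.105
```

move_arm --plan '[{"translation": [0.0001,0,-0.0055],"twist": 0,"gripper": -1},{"translation": [0.0006,0,-0.011],"twist": 0,"gripper": -1},{"translation": [0.0013,0,-0.0164],"twist": 0,"gripper": -1},{"translation": [0.0023,0,-0.0218],"twist": 0,"gripper": -1},{"translation": [0.0036,0,-0.0272],"twist": 0,"gripper": -1}]'

```text
t: 21.12
eef_pos: [0.4801, -0.2692, 0.1078]
tool_rot: [3.141, 0.026, 0.002]
wrist_force: [2.8, -0.3, -2.4]
width: 0.226
```

```bash
python3 -c "
from h import *
goto(.4765+.0036,-.269,.080+.0272,1)
c=lambda a:np.array([.105*(1-np.cos(np.radians(a))),-.105*np.sin(np.radians(a))])
for s in range(15,90,15): print(s,[(c(s+k)-c(s)).round(4).tolist() for k in (3,6,9,12,15)])
"
```

```text
t 21.12 pos [ 0.4801 -0.2692  0.1078] yaw 0.93 tilt [ 1.e-03 -3.e-04 -1.e+00] w 0.226 F [ 2.8 -0.3 -2.4]
MOVE [-0.     -0.0002  0.0006] twist -0.0012 rows 0.015717982128823117
15 [[0.0016, -0.0053], [0.0034, -0.0105], [0.0055, -0.0155], [0.0079, -0.0205], [0.0105, -0.0253]]
30 [[0.0029, -0.0047], [0.006, -0.0092], [0.0093, -0.0136], [0.0129, -0.0178], [0.0167, -0.0217]]
45 [[0.004, -0.0038], [0.0082, -0.0074], [0.0125, -0.0107], [0.0171, -0.0138], [0.0217, -0.0167]]
60 [[0.0048, -0.0026], [0.0098, -0.005], [0.0149, -0.0071], [0.0201, -0.0089], [0.0253, -0.0105]]
75 [[0.0053, -0.0013], [0.0108, -0.0023], [0.0162, -0.003], [0.0217, -0.0034], [0.0272, -0.0036]]
```

move_arm --plan '[{"translation": [0.0016,0,-0.0053],"twist": 0,"gripper": -1},{"translation": [0.0034,0,-0.0105],"twist": 0,"gripper": -1},{"translation": [0.0055,0,-0.0155],"twist": 0,"gripper": -1},{"translation": [0.0079,0,-0.0205],"twist": 0,"gripper": -1},{"translation": [0.0105,0,-0.0253],"twist": 0,"gripper": -1}]'

```text
t: 21.53
eef_pos: [0.4903, -0.269, 0.1327]
tool_rot: [-3.141, -0.025, 0.0]
wrist_force: [2.9, 0.4, -2.1]
width: 0.228
```

move_arm --plan '[{"translation": [0.0029,0,-0.0047],"twist": 0,"gripper": -1},{"translation": [0.006,0,-0.0092],"twist": 0,"gripper": -1},{"translation": [0.0093,0,-0.0136],"twist": 0,"gripper": -1},{"translation": [0.0129,0,-0.0178],"twist": 0,"gripper": -1},{"translation": [0.0167,0,-0.0217],"twist": 0,"gripper": -1}]'

```text
t: 21.95
eef_pos: [0.5066, -0.2687, 0.1542]
tool_rot: [-3.141, -0.025, 0.002]
wrist_force: [1.8, 0.4, -4.1]
width: 0.228
```

```bash
python3 -c "
from h import *
goto(.4765+.0308,-.269,.080+.0742,1)
im=cam('scene');p=cv2.cvtColor(im['pixels'],cv2.COLOR_RGB2BGR)
cv2.imwrite('pics/sc13.png',cv2.resize(p[80:215,230:365],None,fx=4.4,fy=4.4,interpolation=cv2.INTER_CUBIC))
"
```

```text
t 21.95 pos [ 0.5066 -0.2687  0.1542] yaw 0.91 tilt [-1.2e-03  5.0e-04 -1.0e+00] w 0.228 F [ 1.8  0.4 -4.1]
MOVE [ 0.0007  0.0003 -0.    ] twist -0.0015 rows 0.018928248479913718
```

View pics/sc13.png

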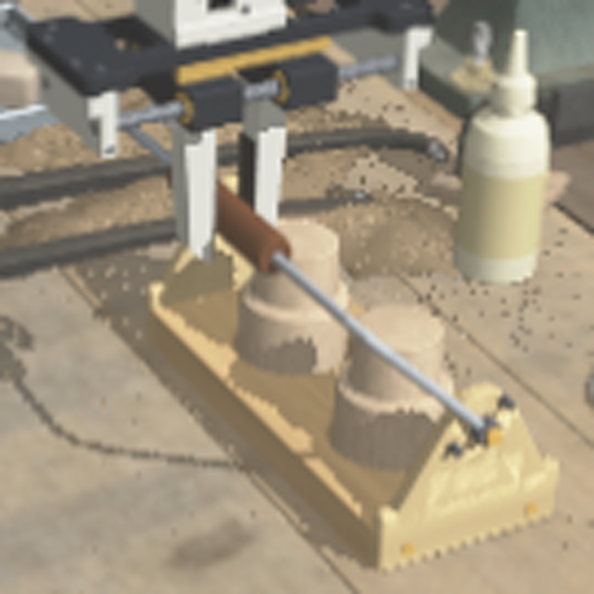

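move_arm --plan '[{"translation": [0.0042,0,-0.0034],"twist": 0,"gripper": -1},{"translation": [0.0084,0,-0.0068],"twist": 0,"gripper": -1},{"translation": [0.0128,0,-0.01],"twist": 0,"gripper": -1},{"translation": [0.0174,0,-0.013],"twist": 0,"gripper": -1},{"translation": [0.022,0,-0.0159],"twist": 0,"gripper": -1}]'

```text
t: 22.42
eef_pos: [0.5279, -0.2683, 0.1706]
tool_rot: [-3.14, -0.024, 0.004]
wrist_force: [-3.7, 2.4, 4.5]
width: 0.232
```

```bash
python3 -c "
from h import *
goto(.4765+.0525,-.269,.080+.0909,1)"
```

```text
t 22.42 pos [ 0.5279 -0.2683  0.1706] yaw 0.89 tilt [-0.0023  0.0011 -1.    ] w 0.232 F [-3.7  2.4  4.5]
MOVE [ 0.001   0.0007 -0.0003] twist -0.0019 rows 0.03100407968138462
```

move_arm --plan '[{"translation": [0.0048,0,-0.0028],"twist": 0,"gripper": -1},{"translation": [0.0098,0,-0.0053],"twist": 0,"gripper": -1},{"translation": [0.0149,0,-0.0074],"twist": 0,"gripper": -1},{"translation": [0.0201,0,-0.0092],"twist": 0,"gripper": -1},{"translation": [0.0253,0,-0.0108],"twist": 0,"gripper": -1}]'

```text
t: 22.83
eef_pos: [0.5554, -0.2678, 0.1818]
tool_rot: [3.141, 0.026, 0.003]
wrist_force: [-1.0, 1.4, 4.4]
width: 0.226
```

```bash
python3 -c "
from h import *
goto(.4765+.0778,-.269,.080+.1014,1)"
```

```text
t 22.83 pos [ 0.5554 -0.2678  0.1818] yaw 0.95 tilt [ 0.0022 -0.     -1.    ] w 0.226 F [-1.   1.4  4.4]
MOVE [-0.0012  0.0012  0.0004] twist -0.0009 rows 0.04126762870817686
```

move_arm --plan '[{"translation": [0.0048,0,-0.0018],"twist": 0,"gripper": -1},{"translation": [0.01,0,-0.0028],"twist": 0,"gripper": -1},{"translation": [0.0155,0,-0.0035],"twist": 0,"gripper": -1},{"translation": [0.021,0,-0.0039],"twist": 0,"gripper": -1},{"translation": [0.0265,0,-0.0042],"twist": 0,"gripper": -1}]'

```text
t: 23.25
eef_pos: [0.5816, -0.2673, 0.185]
tool_rot: [-3.141, -0.026, -0.001]
wrist_force: [0.7, 3.1, 0.9]
width: 0.227
```

move_arm --plan '[{"translation": [0,0,0],"twist": 0,"gripper": -1},{"translation": [0,0,0],"twist": 0,"gripper": -1},{"translation": [0,0,0],"twist": 0,"gripper": -1}]'

```text
t: 23.5
eef_pos: [0.5807, -0.2673, 0.185]
tool_rot: [-3.141, -0.025, -0.0]
wrist_force: [0.2, 3.1, 3.1]
width: 0.223
```

```bash
python3 -c "
from h import *
goto(.5815,-.269,.185,1)
im=cam('scene');p=cv2.cvtColor(im['pixels'],cv2.COLOR_RGB2BGR)
cv2.imwrite('pics/sc14.png',cv2.resize(p[70:215,230:375],None,fx=4.1,fy=4.1,interpolation=cv2.INTER_CUBIC))
im=cam('wrist');save(im,'w14.png')
"
```

```text
t 23.5 pos [ 0.5807 -0.2673  0.185 ] yaw 0.93 tilt [ 2.e-04  5.e-04 -1.e+00] w 0.223 F [0.2 3.1 3.1]
MOVE [ 0.0008  0.0017 -0.    ] twist -0.0013 rows 0.04467169701495247
```

View pics/sc14.png

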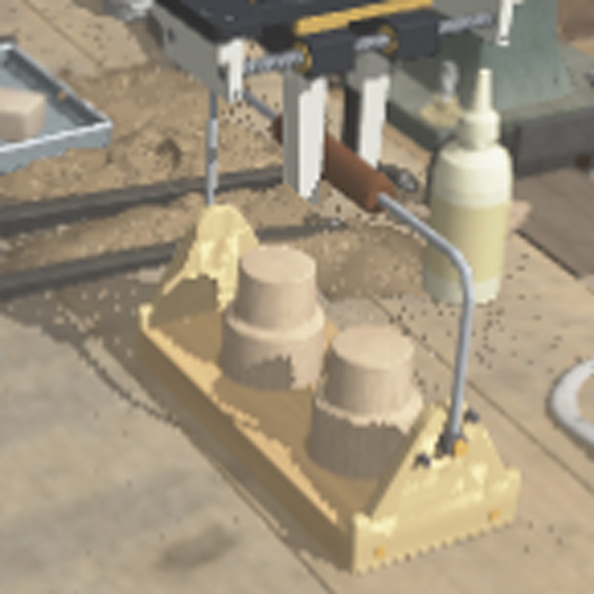

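View pics/w14.png

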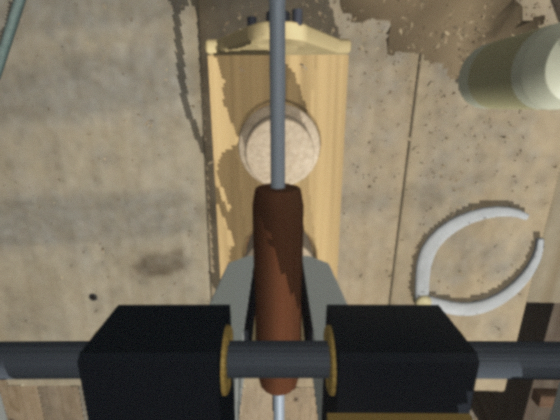

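move_arm --plan '[{"translation": [0,0.0005,-0.001],"twist": 0,"gripper": -1},{"translation": [0,0.001,-0.003],"twist": 0,"gripper": -1},{"translation": [0,0.001,-0.005],"twist": 0,"gripper": -1},{"translation": [0,0.001,-0.008],"twist": 0,"gripper": -1},{"translation": [0,0.001,-0.012],"twist": 0,"gripper": -1}]'

```text
t: 24.02
eef_pos: [0.5792, -0.2692, 0.1955]
tool_rot: [-3.141, -0.023, 0.006]
wrist_force: [0.3, -0.3, -7.4]
width: 0.223
```

```bash
python3 -c "
from h import *
goto(.5815,-.269,.285,1);print(read_state()['moment'])
im=cam('scene');p=cv2.cvtColor(im['pixels'],cv2.COLOR_RGB2BGR)
cv2.imwrite('pics/sc15.png',cv2.resize(p[70:215,230:375],None,fx=4.1,fy=4.1,interpolation=cv2.INTER_CUBIC))
"
```

```text
t 24.02 pos [ 0.5792 -0.2692  0.1955] yaw 0.85 tilt [-0.0037 -0.     -1.    ] w 0.223 F [ 0.3 -0.3 -7.4]
MOVE [ 0.002  -0.0002 -0.0895] twist -0.0026 rows 2.1458824962761875
[-0.07054251  0.08293015  0.00663677]
```

View pics/sc15.png

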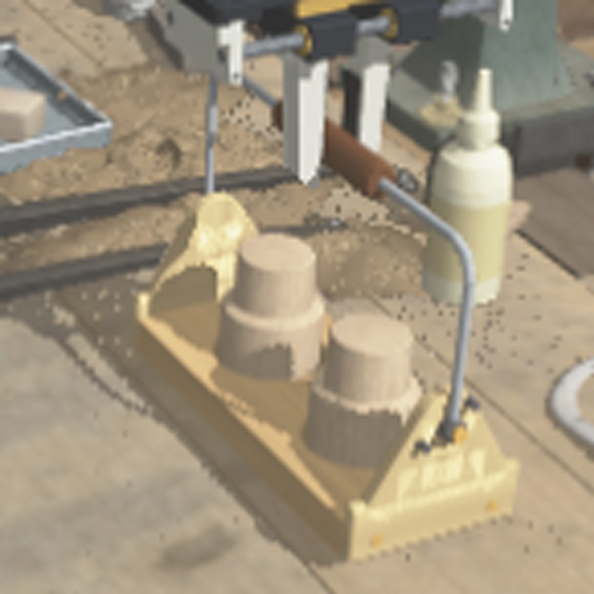

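move_arm --plan '[{"translation": [0,0,-0.005],"twist": 0,"gripper": -1},{"translation": [0,0,-0.011],"twist": 0,"gripper": -1},{"translation": [0,0,-0.017],"twist": 0,"gripper": -1},{"translation": [0,0,-0.023],"twist": 0,"gripper": -1},{"translation": [0,0,-0.029],"twist": 0,"gripper": -1}]'

```text
t: 24.48
eef_pos: [0.5807, -0.2688, 0.2269]
tool_rot: [3.141, 0.025, 0.001]
wrist_force: [0.9, 0.3, -7.4]
width: 0.223
```

move_arm --plan '[{"translation": [0,0,-0.006],"twist": 0,"gripper": -1},{"translation": [0,0,-0.012],"twist": 0,"gripper": -1},{"translation": [0,0,-0.018],"twist": 0,"gripper": -1},{"translation": [0,0,-0.024],"twist": 0,"gripper": -1},{"translation": [0,0,-0.03],"twist": 0,"gripper": -1}]'

```text
t: 24.9
eef_pos: [0.5804, -0.2686, 0.2565]
tool_rot: [3.141, 0.025, -0.0]
wrist_force: [-0.8, 0.1, -7.2]
width: 0.226
```

move_arm --plan '[{"translation": [0,0,-0.006],"twist": 0,"gripper": -1},{"translation": [0,0,-0.012],"twist": 0,"gripper": -1},{"translation": [0,0,-0.018],"twist": 0,"gripper": -1},{"translation": [0,0,-0.022],"twist": 0,"gripper": -1},{"translation": [0,0,-0.025],"twist": 0,"gripper": -1}]'

```text
t: 25.32
eef_pos: [0.5807, -0.2688, 0.2817]
tool_rot: [3.141, 0.025, 0.001]
wrist_force: [-0.0, 0.2, -8.0]
width: 0.226
```

```bash
python3 -c "
from h import *
goto(.5815,-.269,.285,1);print(read_state()['moment'])"
```

```text
t 25.32 pos [ 0.5807 -0.2688  0.2817] yaw 0.92 tilt [ 7.e-04 -4.e-04 -1.e+00] w 0.226 F [-0.   0.2 -8. ]
MOVE [ 0.0008  0.0002 -0.0033] twist -0.0014 rows 0.08247353537336555
[-0.09147512  0.01129494  0.03389802]
```

move_arm --plan '[{"translation": [0,0,-0.002],"twist": 0,"gripper": -1},{"translation": [0,0,-0.004],"twist": 0,"gripper": -1},{"translation": [0,0,-0.004],"twist": 0,"gripper": -1},{"translation": [0,0,-0.004],"twist": 0,"gripper": -1},{"translation": [0,0,-0.004],"twist": 0,"gripper": -1}]'

```text
t: 25.73
eef_pos: [0.5804, -0.2685, 0.2846]
tool_rot: [-3.141, -0.025, 0.001]
wrist_force: [-0.1, 0.7, -7.5]
width: 0.224
```

move_arm --plan '[{"translation": [0,0,0],"twist": 0,"gripper": -1},{"translation": [0,0,0],"twist": 0,"gripper": -1},{"translation": [0,0,0],"twist": 0,"gripper": -1},{"translation": [0,0,0],"twist": 0,"gripper": -1},{"translation": [0,0,0],"twist": 0,"gripper": -1}]'

```text
t: 26.15
eef_pos: [0.5805, -0.2687, 0.2849]
tool_rot: [3.141, 0.025, -0.0]
wrist_force: [-0.9, -0.8, -8.5]
width: 0.224
```

move_arm --plan '[{"translation": [0,0,0],"twist": 0,"gripper": -1},{"translation": [0,0,0],"twist": 0,"gripper": -1},{"translation": [0,0,0],"twist": 0,"gripper": -1},{"translation": [0,0,0],"twist": 0,"gripper": -1},{"translation": [0,0,0],"twist": 0,"gripper": -1}]'

```text
t: 26.57
eef_pos: [0.5805, -0.2686, 0.2849]
tool_rot: [3.141, 0.025, -0.0]
wrist_force: [0.4, -0.3, -7.8]
width: 0.225
```

move_arm --plan '[{"translation": [0,0,0],"twist": 0,"gripper": -1},{"translation": [0,0,0],"twist": 0,"gripper": -1},{"translation": [0,0,0],"twist": 0,"gripper": -1},{"translation": [0,0,0],"twist": 0,"gripper": -1},{"translation": [0,0,0],"twist": 0,"gripper": -1}]'

```text
t: 26.98
eef_pos: [0.5805, -0.2687, 0.2849]
tool_rot: [3.141, 0.025, -0.0]
wrist_force: [0.5, 0.4, -7.6]
width: 0.226
```

```bash
python3 -c "
from h import *
goto(.5815,-.269,.285,1);print(read_state()['moment'])
im=cam('scene');p=cv2.cvtColor(im['pixels'],cv2.COLOR_RGB2BGR);save(im,'sc16f.png',1.4)
cv2.imwrite('pics/sc16.png',cv2.resize(p[50:195,230:375],None,fx=4.1,fy=4.1,interpolation=cv2.INTER_CUBIC))
save(cam('wrist'),'w16.png');save(cam('top'),'top16.png',1.4)
im=cam('scene');p2=cv2.cvtColor(im['pixels'],cv2.COLOR_RGB2BGR);print(np.abs(p2[80:180,240:340].astype(int)-p[80:180,240:340]).mean())
"
```

```text
t 26.98 pos [ 0.5805 -0.2687  0.2849] yaw 0.91 tilt [-0. -0. -1.] w 0.226 F [ 0.5  0.4 -7.6]
MOVE [ 0.001   0.0003 -0.0001] twist -0.0015 rows 0.0244258989615889
[-0.08825487  0.05116703  0.00209754]
0.6952666666666667
```

View pics/sc16.png

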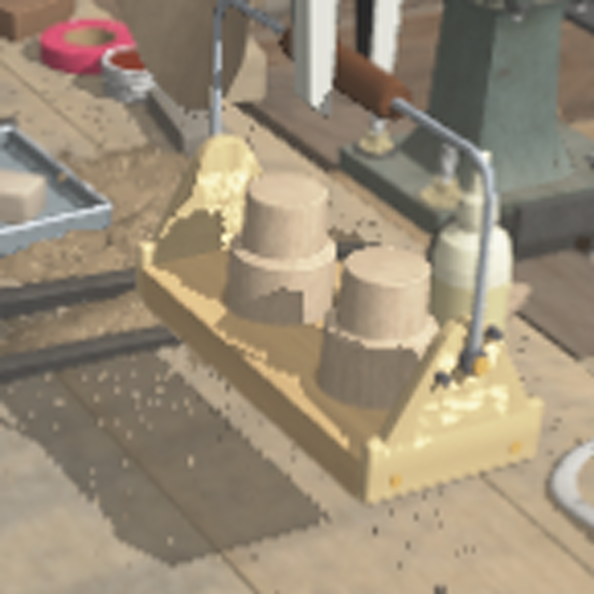

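View pics/w16.png

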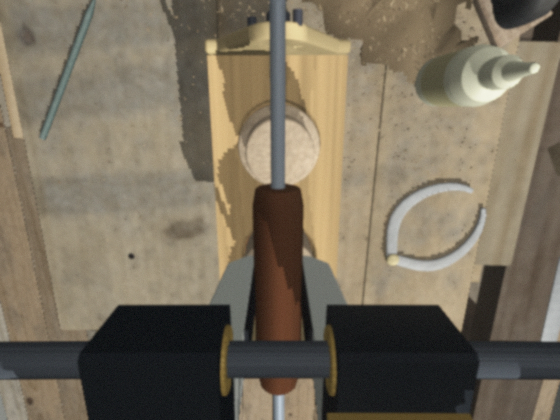

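View pics/top16.png

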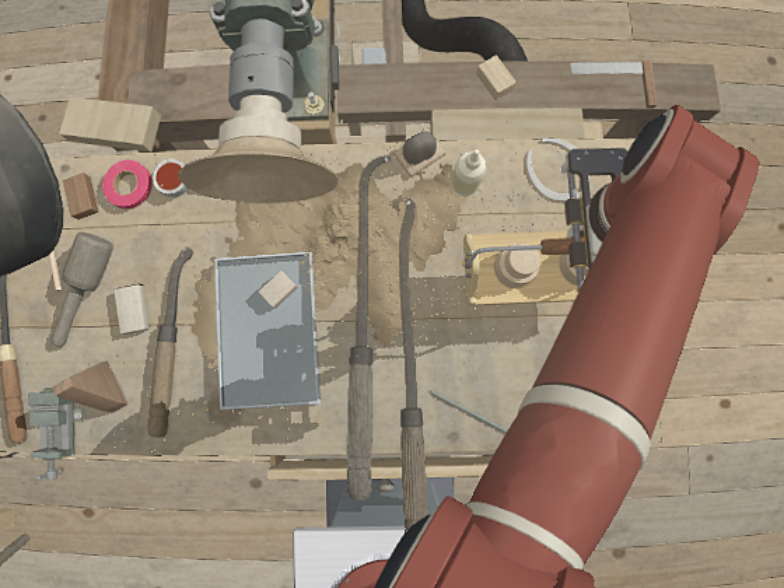

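The wrist view matches the one before the lift: left cheek near row 45, blank near (280,145). So the carrier hangs level, both blanks are seated, and the offcut is still in the tray. Handing in.

```bash
python3 -c "
from h import *
print(hand_in())"
```

```text
the job is handed in; nothing more can be done
None
```

The job is done and handed in at about 27 s. Both blanks are standing in their nests, and the carrier is held by its bail grip about 10 cm above the bench.

**Order of work:** I seated both blanks while the bail was folded. I then gripped the turned grip, swung the bail up along its arc and lifted slowly. The carrier stayed in place during the swing.

**Last checks:**
- **Lift:** the tool rose from z = 0.185 to 0.285 m, and the arm was still over the last second.
- **Load:** the wrist carries about 7.6 N, close to the weight of the carrier plus two blanks.
- **Level and seated:** the wrist view of the carrier looks the same as just before the lift. The scene view shows both blanks down in their nests.
- **Other things:** the offcut is still in the tray. The bottle, tool rest and other items look unmoved in the top view.

**Disagreements:** the top, scene and wrist cameras differed by 2–4 mm on nest and grip positions. I mostly used the wrist view. Both blanks went in with no contact force. During the swing the bail took up to about 5 N of push or pull, most likely from a small error in the assumed hinge position.

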